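Put the oiled wooden pieces on their own plinths

ROBOT

A 6-joint arm with a two-finger parallel gripper is mounted at the origin on the work surface. World frame = base frame: x ahead of the robot, y to its left, z up, the work surface at z = 0. Lengths are in mm, angles in rad, forces in N, time in s.
With the tool pointing down it reaches from about 300 to 775 mm from the base axis. Payload 14.6 kg.
Tool frame: the origin (TCP) lies at the very end of the fingers, on their centre line; the grasp point (between the pads) lies 19 mm behind it; y points along the fingers, z is the direction in which the jaws open and shut, and the axes are right-handed (so a half turn about y gives the same grasp; the last joint's range is limited). The gripper opens to 94 mm and grips with 3 to 60 N. Pads are 16 mm wide; open, the fingers measure 119 mm over their backs; the gripper's body (75 mm by 177 mm) begins 78 mm behind the grasp point.
Start: joints at [-1.283, 0.3, 1.521, -0, 1.321, -0.067], TCP at [191.064, -515.736, 205.446] pointing down, gripper open.
Joint ranges: [-3.03, 3.03], [-0.79, 2.21], [0.23, 2.52], [-1.04, 4.18], [0, 3.07], [-2.55, 2.55]. Speed limits (rad/s): [2.22, 2.22, 2.57, 3.14, 3.14, 3.14].

INTERFACE

Orientations are given as [roll, pitch, yaw] about the fixed x, y, z axes, in that order (R = Rz(yaw) Ry(pitch) Rx(roll)).
In Python, from cell import monitor, optics, manip gives the robot as it stands.
- The arm moves only by the shell command python3 -m creep 'ROWS' [FORCE]. ROWS is JSON, a list of rows, each an object of numbers: "tx", "ty", "tz": the shift along the tool's x, y, z scaled (see below); "turn": the turn about the tool's y scaled (see below); "fingers": the finger opening in mm, from 0 to 94. In form: [{"tx": .., "ty": .., "tz": .., "turn": .., "fingers": ..}, ...]. A call has 1 to 20 rows; each row is the pose to reach, as a shift and turn from the pose measured when the call began, along the tool's axes at that moment, turning the shorter way round; what a row does not reach only later rows make up. The controller multiplies each number of a shift by 200 mm and each number of a turn by pi rad. A row lasts 1/10 s, in which the tool goes at most 50 mm and 8.59 degrees, less where a joint would pass 70% of its speed; a pose out of reach is approached as far as the arm can. A call with a number of a shift or a turn outside -1 to 1 is refused whole. A call with a gripper value outside its range is refused whole. The fingers move at their own pace and stop on an object; FORCE is the grip in N (left out, the last holds). Time passes only in rows, so rows that repeat a pose let the fingers close. It gives the time, the measured TCP pose, the force and the opening at its end, in the units of the state.
- monitor.read_state(): the state, without advancing time (a new reading comes with each control period).
- optics.camera(name): name is "side" or "top"; returns a dict with "frame" (384x512x3 uint8, red, green, blue), "range_z" (384x512 float32, mm along the optical axis (not along the pixel's ray), 0 where there is no reading), "fx", "fy", "cx", "cy" (pixels), "R" (3x3) and "t" (3): a world point X has camera coordinates R X + t. Camera axes: x right, y down, z forward; pixel columns grow to the right and rows downward; lengths in mm; the calibration is good to about 2 mm. A picture is of the moment at which its call begins.
- manip.sign_off(): hands the job in, once; it reports no verdict.
The state is a dict: "clock": time; "joints": joint angles; "qd": joint speeds; "effort": joint torques, N m; "eef_pos": TCP position; "eef_rot": TCP orientation; "wrist_force": force on the tool from outside, world axes, zero at the start; "moment": the same for the moment, N m; "finger_gap": finger opening in mm.
Only numpy, scipy, OpenCV 4.12 (cv2) and the standard library are available. Lean on these libraries where they do the work, as an engineer would, in place of code of your own. Each camera call takes 0.05 s, during which the arm holds its last target.

TASK

The three freshly oiled wooden pieces each stand on another's stone plinth. Move them round so that the vase stands on the round plinth, the candlestick on the square one and the box on the oblong one, each upright in the middle, the box lengthwise along its plinth; the small cork board is the free spot for parking one piece on the way and ends up empty. The oil is still tacky, so no piece may touch the dusty bench or be dropped or tipped over, and leave the glue bottle, the dish and the brush where they are.

Things in the scene. Friction and masses are not known exactly. Their poses are not given: they have to be found in the camera images.
- vase_mid (a point): Turned wooden vase, solid, 120 mm tall, 180 g or so. The point is on its axis half-way up, 60 mm above its underside; z is its axis. Foot 46 mm across, belly 60 mm across at 30 mm up, straight round neck 32 mm across from 70 to 110 mm up, rim 38 mm across at the top. The dark spot on top is painted. Starts on the square plinth.
- candlestick_mid (a point): Wooden candlestick, 98 mm tall, 220 g or so. The point is on its axis half-way up, 49 mm above its underside; z is its axis, x and y run along the sides of the foot. Square foot 64 x 64 x 16 mm, straight round stem 32 mm across from 16 to 84 mm up (a thin bead 42 mm across at 22 to 28 mm up is only for the look), round cup 42 mm across from 84 to 98 mm up. Starts on the oblong plinth.
- box_mid (a point): Closed oblong wooden keepsake box, 90 mm (its x) by 52 mm (its y) by 56 mm tall, 260 g or so, with a fixed knob 18 mm across and 8 mm tall in the middle of the lid; the lid does not open. The point is at the centre of the box's body, 28 mm above its underside. Starts on the round plinth.
- round_plinth_top (a point): Heavy, fast to the bench. Round pale stone plinth, 110 mm across, 25 mm tall. The point is the centre of its top face.
- square_plinth_top (a point): Heavy, fast to the bench. Square pale stone plinth, 100 x 100 mm, 25 mm tall. The point is the centre of its top face; x and y run along its sides.
- oblong_plinth_top (a point): Heavy, fast to the bench. Oblong pale stone plinth, 130 mm (its x) by 80 mm (its y), 25 mm tall. The point is the centre of its top face.
- cork_board_top (a point): Square cork board, 110 x 110 mm, 10 mm thick, fast to the bench: the free spot. The point is the centre of its top face.
- glue_mid (a point): Bystander: white glue bottle, loose, 48 mm across, 120 mm tall, standing. The point is on its axis half-way up.
- dish_mid (a point): Bystander: white ceramic dish, loose, 90 mm across, 28 mm tall. The point is on its axis half-way up.
- brush_grip (a point): Bystander: flat brush lying on the bench, loose, 200 mm long, 42 mm wide, 20 mm tall. The point is on its handle, 60 mm from the handle end; x runs along it to the bristles.
There are look-alikes about, which are no part of the job. Leave any red look-alike of the part that bears vase_mid alone. What is shaped like the part that bears round_plinth_top but red is not meant.

How it is judged (in metres and radians):
On the way:
1. one piece stands parked on the cork board, upright and let go (((horizontal distance between vase_mid and cork_board_top below 0.045 m and z of vase_mid in the frame of cork_board_top between 0.055 and 0.065 m and angle between vase_mid's own z axis and vertical below 0.1 rad and linear speed of vase below 0.02 m/s and contact force between the fingers and vase below 0.1 N) or (horizontal distance between candlestick_mid and cork_board_top below 0.045 m and z of candlestick_mid in the frame of cork_board_top between 0.044 and 0.054 m and angle between candlestick_mid's own z axis and vertical below 0.1 rad and linear speed of candlestick below 0.02 m/s and contact force between the fingers and candlestick below 0.1 N) or (horizontal distance between box_mid and cork_board_top below 0.045 m and z of box_mid in the frame of cork_board_top between 0.023 and 0.033 m and angle between box_mid's own z axis and vertical below 0.1 rad and linear speed of box below 0.02 m/s and contact force between the fingers and box below 0.1 N))), for 0.2 s.
At the end, for the whole second after the job is handed in: Vase on the round plinth, candlestick on the square, box on the oblong one: each centred within 12 mm, upright within 0.1 rad, resting on the top face (height within 5 mm), let go and at rest; the box's length within 0.2 rad of its plinth's. The cork board is thus empty (horizontal distance between vase_mid and round_plinth_top below 0.012 m and z of vase_mid in the frame of round_plinth_top between 0.055 and 0.065 m and angle between each of vase_mid, candlestick_mid, box_mid's own z axis and vertical below 0.1 rad and linear speed of each of vase, candlestick, box below 0.02 m/s and contact force between the fingers and vase below 0.1 N and horizontal distance between candlestick_mid and square_plinth_top below 0.012 m and z of candlestick_mid in the frame of square_plinth_top between 0.044 and 0.054 m and contact force between the fingers and candlestick below 0.1 N and horizontal distance between box_mid and oblong_plinth_top below 0.012 m and z of box_mid in the frame of oblong_plinth_top between 0.023 and 0.033 m and contact force between the fingers and box below 0.1 N and angle between the x axis of box_mid and the x axis of oblong_plinth_top, either way round below 0.2 rad); the robot touches nothing.
It fails at once if a piece touches the bench (height (world z) of vase_mid below 0.065 m or height (world z) of candlestick_mid below 0.054 m or height (world z) of box_mid below 0.033 m).
It fails at once if a piece is tipped over (more than 0.6 rad) (angle between any of vase_mid, candlestick_mid, box_mid's own z axis and vertical above 0.6 rad).
It fails at once if a piece is dropped (faster than 0.6 m/s with no finger on it) ((linear speed of vase above 0.6 m/s and contact force between the fingers and vase below 0.05 N) or (linear speed of candlestick above 0.6 m/s and contact force between the fingers and candlestick below 0.05 N) or (linear speed of box above 0.6 m/s and contact force between the fingers and box below 0.05 N)).
It fails at once if the glue bottle, the dish or the brush is shifted by more than 25 mm (distance of any of glue_mid, dish_mid, brush_grip from where it was at the start of the episode above 0.025 m).
It also fails if it takes over 112 s, if anything falls off the work surface, if the arm or the gripper's body presses on something with over 40 N, if the wrist force passes 120 N, or if a joint passes its speed limit or range.

## Working session

There is one attempt and no reset: what is moved stays moved. The work goes in short steps, Python scripts to look and compute and a shell command to move; the robot and the scene stay as the last step left them, time stands still between calls to the robot, and variables do not carry over. Pictures are saved under pics/ and viewed, and the job is handed in when it is done.

```bash
mkdir -p pics; ls; python3 - <<'E'
from cell import monitor, optics
import cv2,numpy as np
s=monitor.read_state();print(s)
for n in ["top","side"]:
    c=optics.camera(n);cv2.imwrite(f"pics/{n}0.png",c["frame"][:,:,::-1]);np.savez(f"{n}0.npz",**c)
    print(n,c["fx"],c["cx"],c["cy"],np.round(c["R"],3).tolist(),c["t"], "cam pos",-np.array(c["R"]).T@c["t"])
E
```

```text
pics
{'clock': 0.0, 'joints': array([-1.28258758e+00,  3.00446387e-01,  1.52158486e+00, -2.22347522e-05,
        1.32069563e+00, -6.66017696e-02]), 'qd': array([ 6.78169687e-04,  2.01507591e-03, -3.27113462e-04, -4.85924201e-04,
        6.61313172e-05,  7.10378280e-04]), 'effort': array([-3.50851406e-04, -5.31807554e+01, -3.52737880e+01,  7.08269281e-02,
        2.43939960e-02, -8.35335845e-05]), 'eef_pos': array([ 190.99275566, -515.49191221,  204.8982867 ]), 'eef_rot': array([-1.57192947e+00,  5.39965474e-05, -2.78677665e+00]), 'wrist_force': array([-0.29621635,  0.40013944,  0.42287206]), 'moment': array([ 0.01926637,  0.04309795, -0.04355347]), 'finger_gap': 93.78756711299584}
top 390.3378379162575 253.55993788381662 188.39962670195436 [[0.003, -1.0, 0.003], [-0.975, -0.004, -0.222], [0.222, -0.002, -0.975]] [  50.68132284  544.39258371 1169.8155244 ] cam pos [ 271.00455898   55.39967229 1261.30394756]
side 461.1571642501968 262.28048956693925 188.341545492895 [[0.97, -0.241, 0.022], [-0.131, -0.598, -0.791], [0.204, 0.765, -0.611]] [-515.55248811  176.06849    1385.86098041] cam pos [  241.11123472 -1078.82769416   997.69800891]
```

View pics/top0.png

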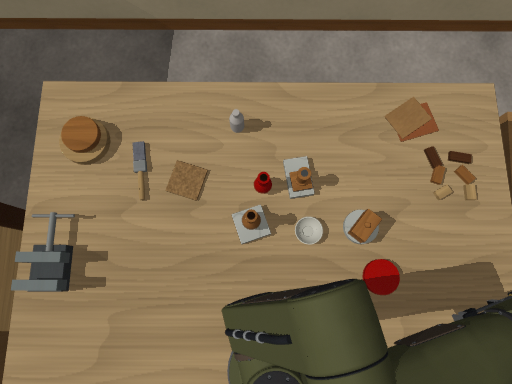

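View pics/side0.png

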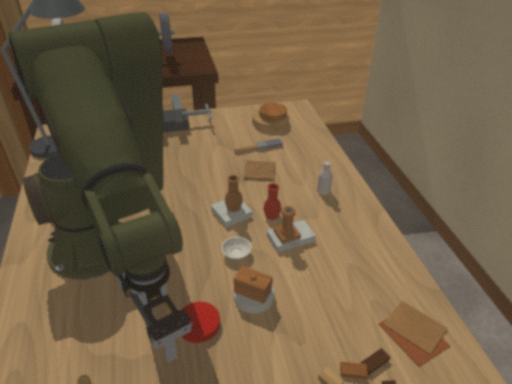

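The top view shows the real vase at (251,218) on the square plinth and a red decoy vase at (263,183). The candlestick is at (302,180) on the oblong plinth, and the box is at (365,226) on the round plinth.

Possible mix-ups:
- **Vase:** (251,218) wooden, or (263,183) red. I choose the wooden one.
- **Round plinth:** (362,226) pale, or (381,277) red. I choose the pale one.
- **Cork board:** (187,180), or the stacked sheets at (408,118). The size will be checked.
- **Wood offcuts:** those around (450,175), and the round wooden item at (82,135), are not part of the job.

```bash
cat > h.py <<'E'
import numpy as np,cv2
def world(c):
    d=c["range_z"].astype(float);v,u=np.mgrid[:d.shape[0],:d.shape[1]]
    P=np.stack([(u-c["cx"])/c["fx"]*d,(v-c["cy"])/c["fy"]*d,d],-1)
    W=(P-c["t"])@c["R"]; W[d==0]=np.nan
    return W
def ray(c,u,v,z):
    r=np.array([(u-c["cx"])/c["fx"],(v-c["cy"])/c["fy"],1.])@c["R"]; o=-c["R"].T@c["t"]
    return o+r*(z-o[2])/r[2]
def proj(c,X):
    p=c["R"]@np.asarray(X,float)+c["t"];return c["fx"]*p[0]/p[2]+c["cx"],c["fy"]*p[1]/p[2]+c["cy"]
E
python3 - <<'E'
from h import *
c=np.load("top0.npz");W=world(c);img=c["frame"]
print("bench z",np.nanmedian(W[300:340,60:200,2]))
cv2.imwrite("pics/crop0.png",cv2.resize(img[90:310,100:420,::-1],None,fx=2.5,fy=2.5,interpolation=cv2.INTER_CUBIC))
hz=np.clip(np.nan_to_num(W[90:310,100:420,2])*1.5+20,0,255).astype(np.uint8)
cv2.imwrite("pics/hz0.png",cv2.resize(cv2.applyColorMap(hz,cv2.COLORMAP_JET),None,fx=2.5,fy=2.5,interpolation=cv2.INTER_NEAREST))
# pixel samples
for n,(u,v) in dict(cork=(187,180),cork2=(408,118),sq=(240,235),obl=(292,165),rnd=(350,235),red=(381,277)).items():
    print(n,np.round(W[v,u]),img[v,u])
E
```

```text
bench z -1.0162423013255664
cork [583. 272.  11.] [129  98  63]
cork2 [ 809. -480.    2.] [133 100  61]
sq [401.  95.  25.] [159 161 154]
obl [634. -75.  19.] [161 163 155]
rnd [ 402. -253.   26.] [137 127 111]
red [ 273. -343.   24.] [99 11  9]
```

View pics/crop0.png

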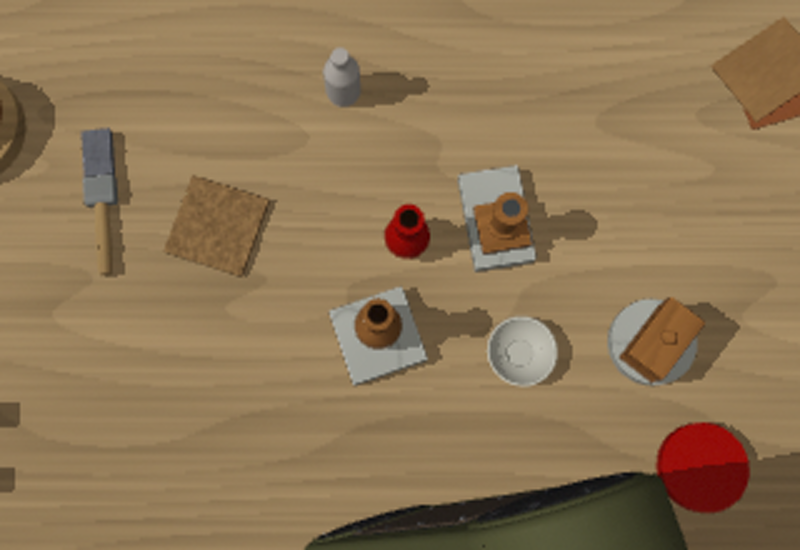

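View pics/hz0.png

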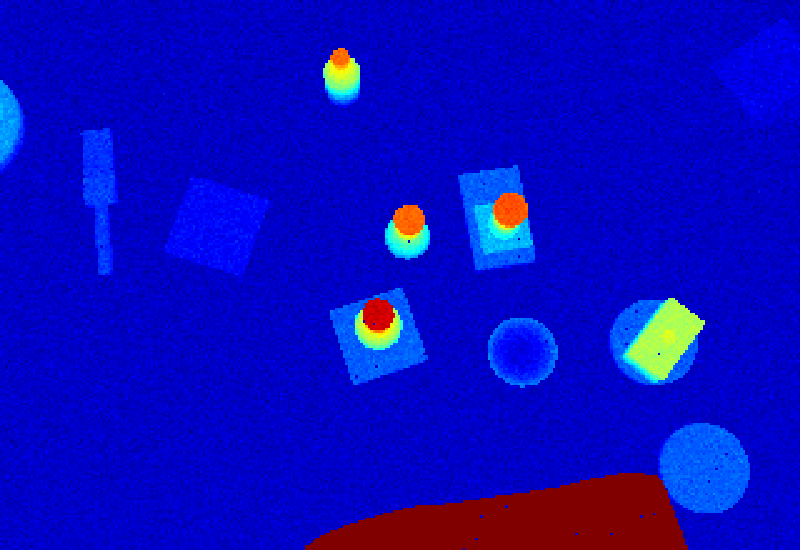

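The close crop confirms the choice: brown vase at full-image pixel (251,216), with the red vase beside it clearly different. The cork board at (187,180) is 11 mm high, while the sheets at (408,118) are only 2 mm high, so those are not it. Now measuring.

```bash
cat > meas.py <<'E'
from h import *
import sys
# name: (approx x,y, zlo,zhi, plane z, kind, radius)
def blob(c,W,xy,r,zlo,zhi,zp,kind):
    m=(np.hypot(W[...,0]-xy[0],W[...,1]-xy[1])<r)&(W[...,2]>zlo)&(W[...,2]<zhi)
    m=m.astype(np.uint8)
    n,l,st,_=cv2.connectedComponentsWithStats(m)
    if n<2: return None
    k=1+np.argmax(st[1:,4]); 
    cs,_=cv2.findContours((l==k).astype(np.uint8),cv2.RETR_EXTERNAL,cv2.CHAIN_APPROX_NONE)
    ct=max(cs,key=len)[:,0]
    P=np.array([ray(c,u,v,zp)[:2] for u,v in ct],np.float32)
    if kind=="c":
        p,rr=cv2.minEnclosingCircle(P); return np.round(p,1),round(2*rr,1),st[k,4]
    p,s,a=cv2.minAreaRect(P)
    if s[0]<s[1]: a+=90; s=s[::-1]
    return np.round(p,1),np.round(s,1),round((a+90)%180-90,1),st[k,4]
T=dict(sq=((430,65),95,17,33,25,"r"),vase_top=((440,65),60,135,155,145,"c"),
 obl=((575,-80),100,17,33,25,"r"),foot=((575,-80),70,36,48,41,"r"),cup=((575,-85),60,113,133,123,"c"),
 rnd=((415,-260),100,17,33,25,"c"),box=((415,-260),100,72,86,81,"r"),knob=((415,-260),60,85.5,95,89,"c"),
 cork=((583,272),110,5,16,10,"r"),red=((570,40),60,110,135,120,"c"),dish=((400,-110),80,15,40,28,"c"),glue=((720,100),80,100,130,120,"c"))
if __name__=="__main__":
    for n in ["top","side"]:
        c=np.load(n+"0.npz");c={k:c[k] for k in c.files};W=world(c);print(n)
        for k,a in T.items(): print(k,blob(c,W,*a))
E
python3 meas.py
```

```text
top
sq (array([437.2,  61. ]), array([99.9, 99.4]), 19.1, np.int32(681))
vase_top (array([445.8,  60.6]), 37.3, np.int32(128))
obl (array([592.9, -93.7]), array([131.3,  80.4]), 9.3, np.int32(520))
foot (array([577.9, -99.5]), array([64.3, 63.3]), 11.0, np.int32(177))
cup (array([577.4, -98.8]), 42.6, np.int32(151))
rnd (array([ 429.7, -289.6]), 110.5, np.int32(380))
box (array([ 427.2, -289.8]), array([91.8, 52.3]), -38.6, np.int32(497))
knob (array([ 427.9, -289.5]), 16.5, np.int32(17))
cork (array([585.1, 275.1]), array([111.2, 110.6]), 71.6, np.int32(968))
red (array([565.3,  24. ]), 37.6, np.int32(122))
dish (array([ 417.4, -121.1]), 88.3, np.int32(279))
glue (array([773.1, 108.5]), 27.7, np.int32(53))
side
sq (array([440.1,  52.5]), array([109.4, 102.3]), -69.8, np.int32(460))
vase_top (array([447. ,  51.8]), 48.9, np.int32(88))
obl (array([ 595.8, -101.8]), array([134.3,  87.9]), 9.9, np.int32(508))
foot (array([ 581.4, -104.5]), array([66.6, 64.6]), -79.6, np.int32(200))
cup (array([ 579.3, -107.7]), 51.6, np.int32(133))
rnd (array([ 434.1, -302.4]), 110.4, np.int32(415))
box (array([ 429.8, -298.7]), array([91.5, 60.1]), -38.7, np.int32(569))
knob (array([ 431.1, -295.8]), 18.6, np.int32(28))
cork (array([586. , 268.6]), array([115.4, 109.7]), 74.9, np.int32(496))
red (array([567.2,  16.4]), 47.2, np.int32(87))
dish (array([ 420.2, -126.5]), 93.1, np.int32(264))
glue (array([777.4,  90.8]), 48.5, np.int32(49))
```

```bash
cat > go.py <<'E'
# usage: go.py x y z [yaw_deg] : prints scaled rows numbers from current pose
import sys,numpy as np
from cell import monitor
from scipy.spatial.transform import Rotation as Ro
s=monitor.read_state();R=Ro.from_euler("xyz",s["eef_rot"]).as_matrix()
p=s["eef_pos"];yaw=np.degrees(s["eef_rot"][2])
a=[float(v) for v in sys.argv[1:]]
print("clk %.2f"%s["clock"],"pos",np.round(p,1),"rot",np.round(s["eef_rot"],4),"gap %.1f"%s["finger_gap"],"F",np.round(s["wrist_force"],1),"j6 %.2f"%s["joints"][5])
if a:
    d=R.T@(np.array(a[:3])-p)/200
    print("tx,ty,tz",np.round(d,4))
    if len(a)>3: print("turn %.4f"%(-((a[3]-yaw+180)%360-180)/180))
E
python3 go.py 300 -290 205 180
```

```text
clk 0.10 pos [ 191.  -515.5  204.9] rot [-1.5719  0.     -2.7868] gap 94.0 F [-0.2  0.6  0.2] j6 -0.07
tx,ty,tz [-9.029e-01  6.000e-04 -8.680e-01]
turn 0.1129
```

```bash
python3 -m creep '[{"tx":-0.9,"ty":0,"tz":-0.87,"turn":0.113,"fingers":94},{"tx":-0.9,"ty":0,"tz":-0.87,"turn":0.113,"fingers":94},{"tx":-0.9,"ty":0,"tz":-0.87,"turn":0.113,"fingers":94},{"tx":-0.9,"ty":0,"tz":-0.87,"turn":0.113,"fingers":94},{"tx":-0.9,"ty":0,"tz":-0.87,"turn":0.113,"fingers":94},{"tx":-0.9,"ty":0,"tz":-0.87,"turn":0.113,"fingers":94},{"tx":-0.9,"ty":0,"tz":-0.87,"turn":0.113,"fingers":94}]' 30; python3 go.py 380 -110 215 180;python3 go.py 446 61 215 180
```

```text
clock: 0.8
eef_pos: [299.7, -289.3, 205.3]
eef_rot: [-1.571, -0.0, -3.139]
wrist_force: [-0.2, 0.4, 0.5]
finger_gap: 93.8
clk 0.80 pos [ 299.7 -289.3  205.3] rot [-1.5714e+00 -1.0000e-04 -3.1395e+00] gap 93.8 F [-0.2  0.4  0.5] j6 0.71
tx,ty,tz [-0.4032 -0.0481 -0.8957]
turn 0.0007
clk 0.80 pos [ 299.7 -289.3  205.3] rot [-1.5714e+00 -1.0000e-04 -3.1395e+00] gap 93.8 F [-0.2  0.4  0.5] j6 0.71
tx,ty,tz [-0.735  -0.0476 -1.75  ]
turn 0.0007
```

```bash
python3 -m creep '[{"tx":-0.365,"ty":-0.05,"tz":-0.875,"turn":0,"fingers":94},{"tx":-0.365,"ty":-0.05,"tz":-0.875,"turn":0,"fingers":94},{"tx":-0.365,"ty":-0.05,"tz":-0.875,"turn":0,"fingers":94},{"tx":-0.365,"ty":-0.05,"tz":-0.875,"turn":0,"fingers":94},{"tx":-0.365,"ty":-0.05,"tz":-0.875,"turn":0,"fingers":94}]' ; python3 go.py 446 61 215 180
```

```text
clock: 1.3
eef_pos: [373.5, -112.1, 215.5]
eef_rot: [-1.572, 0.0, -3.136]
wrist_force: [-0.8, -0.3, 0.2]
finger_gap: 94.1
clk 1.30 pos [ 373.5 -112.1  215.5] rot [-1.5717e+00  2.0000e-04 -3.1364e+00] gap 94.1 F [-0.8 -0.3  0.2] j6 1.18
tx,ty,tz [-0.367   0.0036 -0.8637]
turn 0.0017
```

```bash
python3 -m creep '[{"tx":-0.367,"ty":0,"tz":-0.864,"turn":0.001,"fingers":94},{"tx":-0.367,"ty":0,"tz":-0.864,"turn":0.001,"fingers":94},{"tx":-0.367,"ty":0,"tz":-0.864,"turn":0.001,"fingers":94},{"tx":-0.367,"ty":0,"tz":-0.864,"turn":0.001,"fingers":94},{"tx":-0.367,"ty":0,"tz":-0.864,"turn":0.001,"fingers":94},{"tx":-0.367,"ty":0,"tz":-0.864,"turn":0.001,"fingers":94}]' ; python3 go.py 446 61 97 180
python3 - <<'E'
from cell import optics
import cv2
for n in ["top","side"]:
    f=optics.camera(n)["frame"][:,:,::-1]; cv2.imwrite(f"pics/{n}1.png",f)
E
```

```text
clock: 1.9
eef_pos: [446.3, 60.0, 215.1]
eef_rot: [-1.571, -0.001, -3.14]
wrist_force: [-0.8, 0.9, -0.2]
finger_gap: 93.9
clk 1.90 pos [446.3  60.  215.1] rot [-1.5713e+00 -1.1000e-03 -3.1396e+00] gap 93.9 F [-0.8  0.9 -0.2] j6 1.62
tx,ty,tz [ 0.0007  0.5905 -0.0049]
turn 0.0006
```

View pics/side1.png

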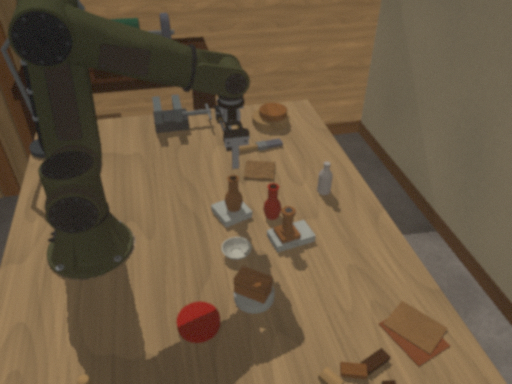

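The gripper, with its fingertips at about (236,160), hangs right over the vase at (234,185). Lowering and gripping the neck.

```bash
python3 -m creep '[{"tx":0,"ty":0.15,"tz":-0.005,"turn":0,"fingers":94},{"tx":0,"ty":0.3,"tz":-0.005,"turn":0,"fingers":94},{"tx":0,"ty":0.42,"tz":-0.005,"turn":0,"fingers":94},{"tx":0,"ty":0.52,"tz":-0.005,"turn":0,"fingers":94},{"tx":0,"ty":0.59,"tz":-0.005,"turn":0,"fingers":94},{"tx":0,"ty":0.59,"tz":-0.005,"turn":0,"fingers":94}]' ; python3 - <<'E'
from cell import optics
import cv2
for n in ["top","side"]:
    f=optics.camera(n)["frame"][:,:,::-1]; cv2.imwrite(f"pics/{n}2.png",f)
    if n=="side": cv2.imwrite("pics/side2c.png",cv2.resize(f[120:260,170:330],None,fx=4,fy=4))
E
```

```text
clock: 2.6
eef_pos: [445.1, 58.9, 96.2]
eef_rot: [-1.571, -0.003, 3.139]
wrist_force: [-0.2, 0.5, 0.1]
finger_gap: 94.1
```

View pics/side2c.png

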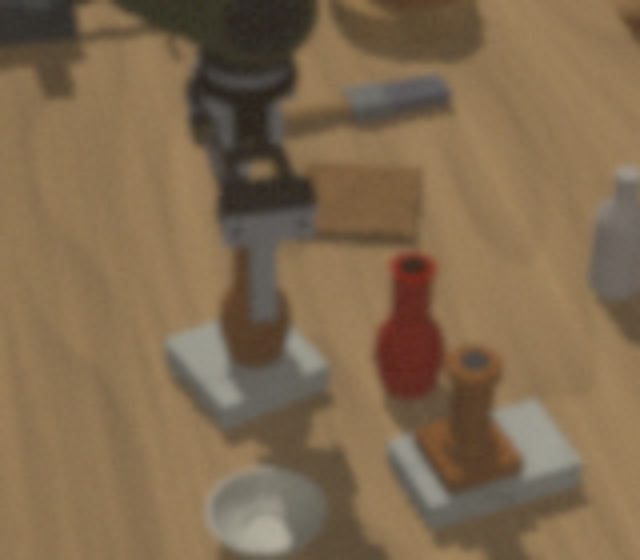

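```bash
python3 -m creep '[{"tx":0,"ty":0,"tz":-0.005,"turn":0,"fingers":40},{"tx":0,"ty":0,"tz":-0.005,"turn":0,"fingers":40},{"tx":0,"ty":0,"tz":-0.005,"turn":0,"fingers":40},{"tx":0,"ty":0,"tz":-0.005,"turn":0,"fingers":40},{"tx":0,"ty":0,"tz":-0.005,"turn":0,"fingers":40},{"tx":0,"ty":0,"tz":-0.005,"turn":0,"fingers":20},{"tx":0,"ty":0,"tz":-0.005,"turn":0,"fingers":20},{"tx":0,"ty":0,"tz":-0.005,"turn":0,"fingers":20},{"tx":0,"ty":0,"tz":-0.005,"turn":0,"fingers":20},{"tx":0,"ty":0,"tz":-0.005,"turn":0,"fingers":20}]' 25; python3 go.py
```

```text
clock: 3.7
eef_pos: [446.2, 60.4, 98.1]
eef_rot: [-1.571, 0.0, 3.14]
wrist_force: [-0.4, -0.7, -0.1]
finger_gap: 36.2
clk 3.70 pos [446.2  60.4  98.1] rot [-1.5713  0.      3.1401] gap 36.2 F [-0.4 -0.7 -0.1] j6 1.62
```

```bash
python3 -m creep '[{"tx":0,"ty":0,"tz":0,"turn":0,"fingers":20},{"tx":0,"ty":0,"tz":0,"turn":0,"fingers":20},{"tx":0,"ty":0,"tz":0,"turn":0,"fingers":20},{"tx":0,"ty":0,"tz":0,"turn":0,"fingers":20}]' 25; python3 go.py; python3 - <<'E'
from cell import optics
from meas import *
c=optics.camera("top"); W=world(c)
print(blob(c,W,*T["vase_top"]))
f=optics.camera("side")["frame"][:,:,::-1]
cv2.imwrite("pics/side3c.png",cv2.resize(f[140:240,190:290],None,fx=5,fy=5))
E
```

```text
clock: 4.1
eef_pos: [446.2, 60.4, 98.1]
eef_rot: [-1.571, -0.0, 3.14]
wrist_force: [-0.5, -0.9, -0.3]
finger_gap: 35.9
clk 4.10 pos [446.2  60.4  98.1] rot [-1.5713 -0.      3.14  ] gap 35.9 F [-0.5 -0.9 -0.3] j6 1.62
None
```

View pics/side3c.png

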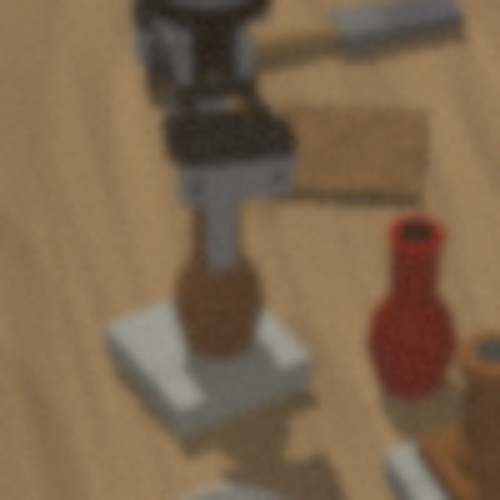

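```bash
python3 -m creep '[{"tx":0,"ty":0,"tz":0,"turn":0,"fingers":55},{"tx":0,"ty":0,"tz":0,"turn":0,"fingers":55},{"tx":0,"ty":0.03,"tz":0,"turn":0,"fingers":55},{"tx":0,"ty":0.03,"tz":0,"turn":0,"fingers":20},{"tx":0,"ty":0.03,"tz":0,"turn":0,"fingers":20},{"tx":0,"ty":0.03,"tz":0,"turn":0,"fingers":20},{"tx":0,"ty":0.03,"tz":0,"turn":0,"fingers":20},{"tx":0,"ty":0.03,"tz":0,"turn":0,"fingers":20},{"tx":0,"ty":0.03,"tz":0,"turn":0,"fingers":20},{"tx":0,"ty":0.03,"tz":0,"turn":0,"fingers":20}]' 25; python3 go.py
```

```text
clock: 5.2
eef_pos: [446.2, 60.4, 92.1]
eef_rot: [-1.571, 0.0, 3.14]
wrist_force: [-0.5, -0.2, -2.6]
finger_gap: 36.0
clk 5.20 pos [446.2  60.4  92.1] rot [-1.5713  0.      3.1401] gap 36.0 F [-0.5 -0.2 -2.6] j6 1.62
```

```bash
python3 -m creep '[{"tx":0,"ty":-0.01,"tz":0,"turn":0,"fingers":20},{"tx":0,"ty":-0.02,"tz":0,"turn":0,"fingers":20},{"tx":0,"ty":-0.04,"tz":0,"turn":0,"fingers":20},{"tx":0,"ty":-0.07,"tz":0,"turn":0,"fingers":20},{"tx":0,"ty":-0.1,"tz":0,"turn":0,"fingers":20},{"tx":0,"ty":-0.1,"tz":0,"turn":0,"fingers":20},{"tx":0,"ty":-0.1,"tz":0,"turn":0,"fingers":20}]' 30; python3 go.py; python3 - <<'E'
from cell import optics
from meas import *
f=optics.camera("side")["frame"][:,:,::-1]
cv2.imwrite("pics/side4c.png",cv2.resize(f[130:230,190:290],None,fx=6,fy=6,interpolation=cv2.INTER_CUBIC))
E
```

```text
clock: 5.9
eef_pos: [446.2, 60.4, 112.2]
eef_rot: [-1.571, 0.0, 3.14]
wrist_force: [0.4, 0.5, -2.1]
finger_gap: 35.6
clk 5.90 pos [446.2  60.4 112.2] rot [-1.5713e+00  4.0000e-04  3.1402e+00] gap 35.6 F [ 0.4  0.5 -2.1] j6 1.62
```

View pics/side4c.png

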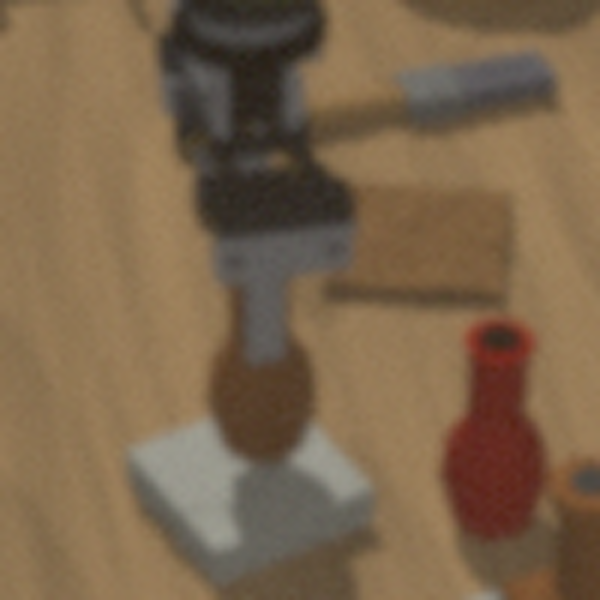

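The vase hangs upright and free, with its foot about 20 mm above the plinth. Next I carry it to the cork board.

```bash
python3 -m creep '[{"tx":0,"ty":-0.05,"tz":0,"turn":0,"fingers":20},{"tx":0,"ty":-0.12,"tz":0,"turn":0,"fingers":20},{"tx":0,"ty":-0.2,"tz":0,"turn":0,"fingers":20},{"tx":-0.03,"ty":-0.26,"tz":-0.05,"turn":0,"fingers":20},{"tx":-0.09,"ty":-0.3,"tz":-0.14,"turn":0,"fingers":20},{"tx":-0.17,"ty":-0.3,"tz":-0.26,"turn":0,"fingers":20},{"tx":-0.25,"ty":-0.3,"tz":-0.38,"turn":0,"fingers":20},{"tx":-0.33,"ty":-0.3,"tz":-0.5,"turn":0,"fingers":20},{"tx":-0.41,"ty":-0.3,"tz":-0.62,"turn":0,"fingers":20},{"tx":-0.49,"ty":-0.3,"tz":-0.74,"turn":0,"fingers":20},{"tx":-0.56,"ty":-0.3,"tz":-0.85,"turn":0,"fingers":20},{"tx":-0.62,"ty":-0.3,"tz":-0.94,"turn":0,"fingers":20},{"tx":-0.65,"ty":-0.3,"tz":-0.99,"turn":0,"fingers":20},{"tx":-0.65,"ty":-0.3,"tz":-0.99,"turn":0,"fingers":20},{"tx":-0.65,"ty":-0.3,"tz":-0.99,"turn":0,"fingers":20}]' 30; python3 go.py 585.5 275 78 180
```

```text
clock: 7.45
eef_pos: [576.1, 257.8, 172.1]
eef_rot: [-1.571, -0.001, 3.14]
wrist_force: [0.1, -0.4, -2.4]
finger_gap: 35.7
clk 7.45 pos [576.1 257.8 172.1] rot [-1.5710e+00 -6.0000e-04  3.1403e+00] gap 35.7 F [ 0.1 -0.4 -2.4] j6 1.93
tx,ty,tz [-0.0471  0.4705 -0.0859]
turn -0.0004
```

```bash
python3 -m creep '[{"tx":-0.02,"ty":0,"tz":-0.04,"turn":0,"fingers":20},{"tx":-0.047,"ty":0.06,"tz":-0.086,"turn":0,"fingers":20},{"tx":-0.047,"ty":0.14,"tz":-0.086,"turn":0,"fingers":20},{"tx":-0.047,"ty":0.24,"tz":-0.086,"turn":0,"fingers":20},{"tx":-0.047,"ty":0.34,"tz":-0.086,"turn":0,"fingers":20},{"tx":-0.047,"ty":0.4,"tz":-0.086,"turn":0,"fingers":20},{"tx":-0.047,"ty":0.44,"tz":-0.086,"turn":0,"fingers":20},{"tx":-0.047,"ty":0.455,"tz":-0.086,"turn":0,"fingers":20},{"tx":-0.047,"ty":0.46,"tz":-0.086,"turn":0,"fingers":20},{"tx":-0.047,"ty":0.465,"tz":-0.086,"turn":0,"fingers":20},{"tx":-0.047,"ty":0.468,"tz":-0.086,"turn":0,"fingers":20},{"tx":-0.047,"ty":0.468,"tz":-0.086,"turn":0,"fingers":20}]' 30; python3 go.py 585.5 275 77 180
```

```text
clock: 8.65
eef_pos: [585.6, 275.1, 78.9]
eef_rot: [-1.571, -0.0, 3.14]
wrist_force: [0.4, -0.0, -1.6]
finger_gap: 35.4
clk 8.65 pos [585.6 275.1  78.9] rot [-1.5712e+00 -1.0000e-04  3.1402e+00] gap 35.4 F [ 0.4 -0.  -1.6] j6 1.95
tx,ty,tz [0.0005 0.0093 0.0003]
turn -0.0004
```

```bash
python3 -m creep '[{"tx":0,"ty":0.005,"tz":0,"turn":0,"fingers":20},{"tx":0,"ty":0.008,"tz":0,"turn":0,"fingers":20},{"tx":0,"ty":0.01,"tz":0,"turn":0,"fingers":20},{"tx":0,"ty":0.01,"tz":0,"turn":0,"fingers":20}]' 30; python3 go.py
```

```text
clock: 9.05
eef_pos: [585.7, 275.1, 77.1]
eef_rot: [-1.571, 0.0, 3.14]
wrist_force: [0.5, -0.3, 0.1]
finger_gap: 35.6
clk 9.05 pos [585.7 275.1  77.1] rot [-1.5713e+00  3.0000e-04  3.1402e+00] gap 35.6 F [ 0.5 -0.3  0.1] j6 1.95
```

Contact: the weight has come off the wrist. Releasing and rising.

```bash
python3 -m creep '[{"tx":0,"ty":0,"tz":0,"turn":0,"fingers":45},{"tx":0,"ty":0,"tz":0,"turn":0,"fingers":70},{"tx":0,"ty":0,"tz":0,"turn":0,"fingers":94},{"tx":0,"ty":0,"tz":0,"turn":0,"fingers":94},{"tx":0,"ty":0,"tz":0,"turn":0,"fingers":94},{"tx":0,"ty":0,"tz":0,"turn":0,"fingers":94},{"tx":0,"ty":-0.1,"tz":0,"turn":0,"fingers":94},{"tx":0,"ty":-0.3,"tz":0,"turn":0,"fingers":94},{"tx":0,"ty":-0.5,"tz":0,"turn":0,"fingers":94},{"tx":0,"ty":-0.65,"tz":0,"turn":0,"fingers":94},{"tx":0,"ty":-0.65,"tz":0,"turn":0,"fingers":94}]' 30; python3 go.py 581 83 205 180; python3 go.py 578 -99 205 180; python3 - <<'E'
from cell import optics
from meas import *
f=optics.camera("side")["frame"][:,:,::-1]
cv2.imwrite("pics/side5.png",f)
E
```

```text
clock: 10.15
eef_pos: [587.0, 275.6, 212.1]
eef_rot: [-1.574, 0.007, 3.14]
wrist_force: [-0.6, 0.2, 0.3]
finger_gap: 94.2
clk 10.15 pos [587.  275.6 212.1] rot [-1.5742  0.0073  3.1402] gap 94.2 F [-0.6  0.2  0.3] j6 1.95
tx,ty,tz [0.029  0.0321 0.9631]
turn -0.0004
clk 10.15 pos [587.  275.6 212.1] rot [-1.5742  0.0073  3.1402] gap 94.2 F [-0.6  0.2  0.3] j6 1.95
tx,ty,tz [0.0427 0.0289 1.8731]
turn -0.0004
```

View pics/side5.png

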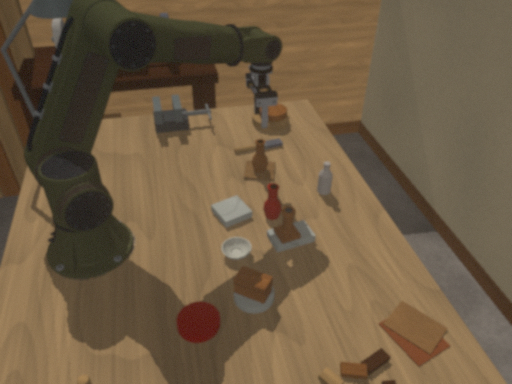

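The vase stands upright on the cork board at (260,158). Next, the candlestick.

```bash
python3 -m creep '[{"tx":0.02,"ty":0.03,"tz":0.95,"turn":0,"fingers":94},{"tx":0.02,"ty":0.03,"tz":0.95,"turn":0,"fingers":94},{"tx":0.02,"ty":0.03,"tz":0.95,"turn":0,"fingers":94},{"tx":0.02,"ty":0.03,"tz":0.95,"turn":0,"fingers":94},{"tx":0.02,"ty":0.03,"tz":0.95,"turn":0,"fingers":94}]' 30; python3 go.py 578 -99 205 180
```

```text
clock: 10.7
eef_pos: [581.5, 81.1, 201.1]
eef_rot: [-1.572, 0.001, 3.136]
wrist_force: [-0.0, 0.7, 0.4]
finger_gap: 93.9
clk 10.70 pos [581.5  81.1 201.1] rot [-1.5719e+00  1.4000e-03  3.1358e+00] gap 93.9 F [-0.   0.7  0.4] j6 1.65
tx,ty,tz [ 0.0121 -0.0203  0.9005]
turn -0.0019
```

```bash
python3 -m creep '[{"tx":0.012,"ty":-0.02,"tz":0.9,"turn":-0.002,"fingers":94},{"tx":0.012,"ty":-0.02,"tz":0.9,"turn":-0.002,"fingers":94},{"tx":0.012,"ty":-0.02,"tz":0.9,"turn":-0.002,"fingers":94},{"tx":0.012,"ty":-0.02,"tz":0.9,"turn":-0.002,"fingers":94},{"tx":0.012,"ty":-0.02,"tz":0.9,"turn":-0.002,"fingers":94},{"tx":0.012,"ty":-0.02,"tz":0.9,"turn":-0.002,"fingers":94}]' 30; python3 go.py 578 -99 65 180;  python3 - <<'E'
from cell import optics
from meas import *
c=optics.camera("top");W=world(c)
for k in ["sq","foot","cup","obl","red"]: print(k,blob(c,W,*T[k]))
E
```

```text
clock: 11.3
eef_pos: [577.8, -98.5, 203.8]
eef_rot: [-1.573, -0.0, 3.141]
wrist_force: [0.7, 0.1, 0.0]
finger_gap: 94.1
clk 11.30 pos [577.8 -98.5 203.8] rot [-1.5726e+00 -2.0000e-04  3.1413e+00] gap 94.1 F [0.7 0.1 0. ] j6 1.34
tx,ty,tz [-0.001   0.6941  0.0035]
turn -0.0001
sq (array([437.3,  61.1]), array([99.6, 99.3]), -71.1, np.int32(968))
foot None
cup None
obl (array([606.4, -53.8]), array([44. ,  6.6]), -0.9, np.int32(19))
red (array([565.3,  24. ]), 37.6, np.int32(122))
```

```bash
python3 -m creep '[{"tx":0,"ty":0.15,"tz":0.003,"turn":0,"fingers":94},{"tx":0,"ty":0.3,"tz":0.003,"turn":0,"fingers":94},{"tx":0,"ty":0.45,"tz":0.003,"turn":0,"fingers":94},{"tx":0,"ty":0.57,"tz":0.003,"turn":0,"fingers":94},{"tx":0,"ty":0.65,"tz":0.003,"turn":0,"fingers":94},{"tx":0,"ty":0.695,"tz":0.003,"turn":0,"fingers":94},{"tx":0,"ty":0.695,"tz":0.003,"turn":0,"fingers":94},{"tx":0,"ty":0.695,"tz":0.003,"turn":0,"fingers":60},{"tx":0,"ty":0.695,"tz":0.003,"turn":0,"fingers":50},{"tx":0,"ty":0.695,"tz":0.003,"turn":0,"fingers":46},{"tx":0,"ty":0.695,"tz":0.003,"turn":0,"fingers":40},{"tx":0,"ty":0.695,"tz":0.003,"turn":0,"fingers":20},{"tx":0,"ty":0.695,"tz":0.003,"turn":0,"fingers":20},{"tx":0,"ty":0.695,"tz":0.003,"turn":0,"fingers":20},{"tx":0,"ty":0.695,"tz":0.003,"turn":0,"fingers":20},{"tx":0,"ty":0.695,"tz":0.003,"turn":0,"fingers":20},{"tx":0,"ty":0.695,"tz":0.003,"turn":0,"fingers":20},{"tx":0,"ty":0.695,"tz":0.003,"turn":0,"fingers":20}]' 25; python3 go.py;  python3 - <<'E'
from cell import optics
from meas import *
f=optics.camera("side")["frame"][:,:,::-1]
cv2.imwrite("pics/side6c.png",cv2.resize(f[160:270,230:340],None,fx=5,fy=5,interpolation=cv2.INTER_CUBIC))
E
```

```text
clock: 13.15
eef_pos: [578.0, -98.3, 65.1]
eef_rot: [-1.572, 0.0, -3.141]
wrist_force: [0.4, -1.8, 1.5]
finger_gap: 41.7
clk 13.15 pos [578.  -98.3  65.1] rot [-1.5724e+00  2.0000e-04 -3.1407e+00] gap 41.7 F [ 0.4 -1.8  1.5] j6 1.34
```

View pics/side6c.png

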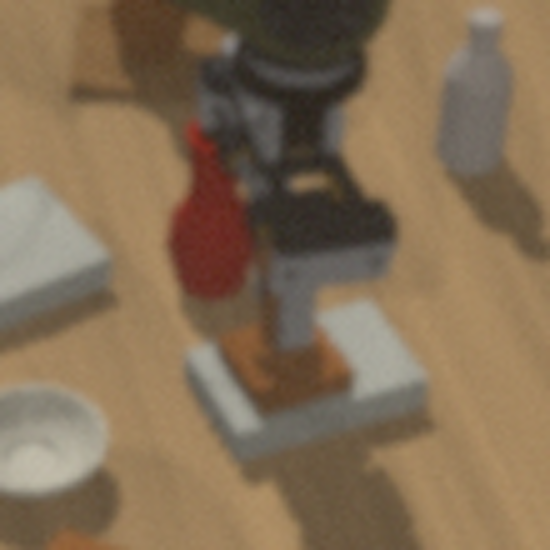

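```bash
python3 -m creep '[{"tx":0,"ty":0,"tz":0,"turn":0,"fingers":20},{"tx":0,"ty":0,"tz":0,"turn":0,"fingers":20},{"tx":0,"ty":-0.01,"tz":0,"turn":0,"fingers":20},{"tx":0,"ty":-0.02,"tz":0,"turn":0,"fingers":20},{"tx":0,"ty":-0.04,"tz":0,"turn":0,"fingers":20},{"tx":0,"ty":-0.07,"tz":0,"turn":0,"fingers":20},{"tx":0,"ty":-0.1,"tz":0,"turn":0,"fingers":20},{"tx":0,"ty":-0.1,"tz":0,"turn":0,"fingers":20},{"tx":0,"ty":-0.1,"tz":0,"turn":0,"fingers":20}]' 35; python3 go.py;  python3 - <<'E'
from cell import optics
from meas import *
f=optics.camera("side")["frame"][:,:,::-1]
cv2.imwrite("pics/side7c.png",cv2.resize(f[160:270,230:340],None,fx=5,fy=5,interpolation=cv2.INTER_CUBIC))
E
```

```text
clock: 14.1
eef_pos: [578.0, -98.3, 85.3]
eef_rot: [-1.572, 0.001, -3.141]
wrist_force: [0.4, 0.2, -2.2]
finger_gap: 41.1
clk 14.10 pos [578.  -98.3  85.3] rot [-1.5723e+00  6.0000e-04 -3.1407e+00] gap 41.1 F [ 0.4  0.2 -2.2] j6 1.34
```

View pics/side7c.png

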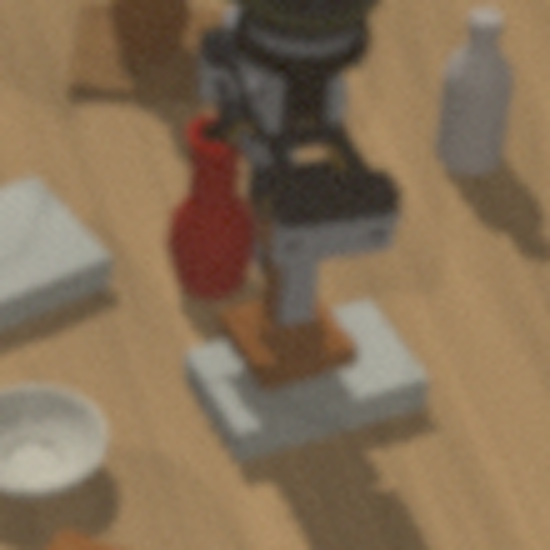

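The candlestick is held and upright. I raise it above the red vase's height and carry it to the square plinth.

```bash
python3 -m creep '[{"tx":0,"ty":-0.05,"tz":0,"turn":0,"fingers":20},{"tx":0,"ty":-0.13,"tz":0,"turn":0,"fingers":20},{"tx":0,"ty":-0.22,"tz":0,"turn":0,"fingers":20},{"tx":0,"ty":-0.32,"tz":0,"turn":0,"fingers":20},{"tx":0,"ty":-0.41,"tz":0,"turn":0,"fingers":20},{"tx":0.03,"ty":-0.47,"tz":-0.03,"turn":0,"fingers":20},{"tx":0.09,"ty":-0.5,"tz":-0.1,"turn":0,"fingers":20},{"tx":0.17,"ty":-0.5,"tz":-0.2,"turn":0,"fingers":20},{"tx":0.26,"ty":-0.5,"tz":-0.3,"turn":0,"fingers":20},{"tx":0.35,"ty":-0.5,"tz":-0.4,"turn":0,"fingers":20},{"tx":0.44,"ty":-0.5,"tz":-0.5,"turn":0,"fingers":20},{"tx":0.53,"ty":-0.5,"tz":-0.6,"turn":0,"fingers":20},{"tx":0.6,"ty":-0.5,"tz":-0.69,"turn":0,"fingers":20},{"tx":0.66,"ty":-0.5,"tz":-0.75,"turn":0,"fingers":20},{"tx":0.69,"ty":-0.5,"tz":-0.785,"turn":0,"fingers":20},{"tx":0.7,"ty":-0.5,"tz":-0.798,"turn":0,"fingers":20},{"tx":0.7,"ty":-0.5,"tz":-0.798,"turn":0,"fingers":20},{"tx":0.7,"ty":-0.5,"tz":-0.798,"turn":0,"fingers":20}]' 35; python3 go.py 437.7 61.3 65.5 180
```

```text
clock: 15.95
eef_pos: [438.1, 60.7, 185.3]
eef_rot: [-1.572, 0.0, -3.141]
wrist_force: [-0.0, 0.0, -1.1]
finger_gap: 41.1
clk 15.95 pos [438.1  60.7 185.3] rot [-1.5722e+00  1.0000e-04 -3.1411e+00] gap 41.1 F [-0.   0.  -1.1] j6 1.62
tx,ty,tz [ 0.0021  0.5988 -0.0024]
turn 0.0002
```

```bash
python3 -m creep '[{"tx":0.002,"ty":0.06,"tz":-0.003,"turn":0,"fingers":20},{"tx":0.002,"ty":0.15,"tz":-0.003,"turn":0,"fingers":20},{"tx":0.002,"ty":0.25,"tz":-0.003,"turn":0,"fingers":20},{"tx":0.002,"ty":0.35,"tz":-0.003,"turn":0,"fingers":20},{"tx":0.002,"ty":0.44,"tz":-0.003,"turn":0,"fingers":20},{"tx":0.002,"ty":0.51,"tz":-0.003,"turn":0,"fingers":20},{"tx":0.002,"ty":0.56,"tz":-0.003,"turn":0,"fingers":20},{"tx":0.002,"ty":0.58,"tz":-0.003,"turn":0,"fingers":20},{"tx":0.002,"ty":0.588,"tz":-0.003,"turn":0,"fingers":20},{"tx":0.002,"ty":0.594,"tz":-0.003,"turn":0,"fingers":20},{"tx":0.002,"ty":0.598,"tz":-0.003,"turn":0,"fingers":20},{"tx":0.002,"ty":0.6,"tz":-0.003,"turn":0,"fingers":20},{"tx":0.002,"ty":0.601,"tz":-0.003,"turn":0,"fingers":20},{"tx":0.002,"ty":0.601,"tz":-0.003,"turn":0,"fingers":20}]' 35; python3 go.py
```

```text
clock: 17.35
eef_pos: [437.8, 61.4, 65.2]
eef_rot: [-1.572, 0.0, -3.141]
wrist_force: [0.1, -0.4, -1.7]
finger_gap: 41.4
clk 17.35 pos [437.8  61.4  65.2] rot [-1.5723e+00  4.0000e-04 -3.1411e+00] gap 41.4 F [ 0.1 -0.4 -1.7] j6 1.62
```

```bash
 python3 - <<'E'
from cell import optics
from meas import *
f=optics.camera("side")["frame"][:,:,::-1]
cv2.imwrite("pics/side8c.png",cv2.resize(f[150:260,180:290],None,fx=5,fy=5,interpolation=cv2.INTER_CUBIC))
E
```

```text
(no output)
```

View pics/side8c.png

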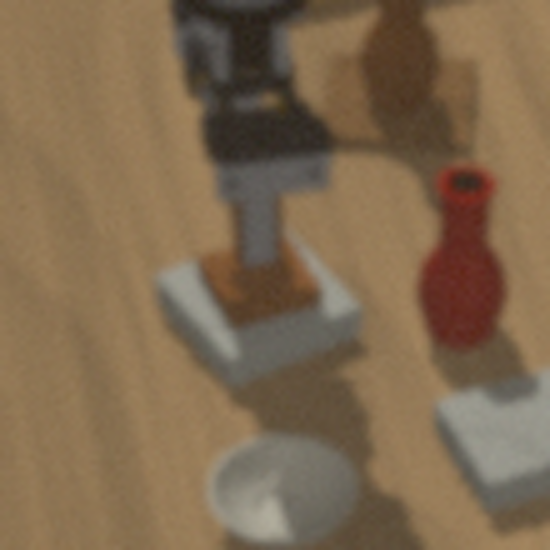

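The foot sits over the middle of the square plinth. The wrist still carries weight, so I lower a little more.

```bash
python3 -m creep '[{"tx":0,"ty":0.003,"tz":0,"turn":0,"fingers":20},{"tx":0,"ty":0.005,"tz":0,"turn":0,"fingers":20},{"tx":0,"ty":0.005,"tz":0,"turn":0,"fingers":20}]' 35; python3 go.py
```

```text
clock: 17.7
eef_pos: [438.4, 61.3, 65.0]
eef_rot: [-1.572, 0.002, -3.141]
wrist_force: [-3.1, -2.1, 9.2]
finger_gap: 41.3
clk 17.70 pos [438.4  61.3  65. ] rot [-1.5721e+00  2.0000e-03 -3.1411e+00] gap 41.3 F [-3.1 -2.1  9.2] j6 1.62
```

Now firmly seated at 9 N. Releasing.

```bash
python3 -m creep '[{"tx":0,"ty":0,"tz":0,"turn":0,"fingers":41},{"tx":0,"ty":0,"tz":0,"turn":0,"fingers":50},{"tx":0,"ty":0,"tz":0,"turn":0,"fingers":70},{"tx":0,"ty":0,"tz":0,"turn":0,"fingers":94},{"tx":0,"ty":0,"tz":0,"turn":0,"fingers":94},{"tx":0,"ty":0,"tz":0,"turn":0,"fingers":94},{"tx":0,"ty":0,"tz":0,"turn":0,"fingers":94},{"tx":0,"ty":-0.1,"tz":0,"turn":0,"fingers":94},{"tx":0,"ty":-0.3,"tz":0,"turn":0,"fingers":94},{"tx":0,"ty":-0.5,"tz":0,"turn":0,"fingers":94},{"tx":0,"ty":-0.7,"tz":0,"turn":0,"fingers":94},{"tx":0,"ty":-0.7,"tz":0,"turn":0,"fingers":94}]' 35; python3 go.py 432 -118 205 180
```

```text
clock: 18.9
eef_pos: [439.9, 61.3, 209.8]
eef_rot: [-1.573, 0.01, -3.141]
wrist_force: [0.2, -0.6, -1.1]
finger_gap: 93.9
clk 18.90 pos [439.9  61.3 209.8] rot [-1.5726  0.0101 -3.1411] gap 93.9 F [ 0.2 -0.6 -1.1] j6 1.62
tx,ty,tz [0.0404 0.0217 0.8964]
turn 0.0002
```

```bash
python3 -m creep '[{"tx":0.04,"ty":0.02,"tz":0.9,"turn":0.1,"fingers":94},{"tx":0.04,"ty":0.02,"tz":0.9,"turn":0.1,"fingers":94},{"tx":0.04,"ty":0.02,"tz":0.9,"turn":0.214,"fingers":94},{"tx":0.04,"ty":0.02,"tz":0.9,"turn":0.214,"fingers":94},{"tx":0.04,"ty":0.02,"tz":0.9,"turn":0.214,"fingers":94},{"tx":0.04,"ty":0.02,"tz":0.9,"turn":0.214,"fingers":94}]' 30; python3 go.py 427.5 -289.7 190 141.4; python3 - <<'E'
from cell import optics
from meas import *
c=optics.camera("top");W=world(c)
T["foot2"]=((437,61),60,36,48,41,"r");T["cup2"]=((437,61),60,113,133,123,"c");T["vaset2"]=((585,275),60,118,140,130,"c")
for k in ["sq","foot2","cup2","obl","red","vaset2","cork","rnd","box","knob","dish","glue"]: print(k,blob(c,W,*T[k]))
E
```

```text
clock: 19.5
eef_pos: [431.7, -119.4, 204.6]
eef_rot: [-1.578, 0.006, 2.467]
wrist_force: [-0.4, 1.1, -0.1]
finger_gap: 93.9
clk 19.50 pos [ 431.7 -119.4  204.6] rot [-1.5782  0.0057  2.4671] gap 93.9 F [-0.4  1.1 -0.1] j6 1.89
tx,ty,tz [-0.515   0.0707  0.6789]
turn -0.0003
sq (array([437.3,  61.2]), array([99.6, 99.2]), -71.1, np.int32(560))
foot2 (array([439.6,  59.9]), array([63.5, 63.5]), -80.2, np.int32(208))
cup2 (array([439.4,  60. ]), 41.1, np.int32(153))
obl (array([599. , -92.9]), array([119.,  80.]), 9.3, np.int32(656))
red (array([565.3,  24. ]), 37.6, np.int32(122))
vaset2 (array([584.8, 274.8]), 38.4, np.int32(124))
cork (array([584.3, 274.7]), array([110.2, 110. ]), -17.6, np.int32(672))
rnd (array([ 407.4, -313.9]), 85.7, np.int32(101))
box (array([ 426.2, -291.9]), array([90.5, 48. ]), -38.4, np.int32(303))
knob (array([ 427.1, -290.9]), 16.9, np.int32(25))
dish (array([431.7, -89. ]), 51.9, np.int32(44))
glue (array([773.2, 108.6]), 27.6, np.int32(52))
```

The candlestick is within 3 mm of the square plinth's middle. Next, the box.

```bash
python3 -m creep '[{"tx":-0.515,"ty":0.07,"tz":0.68,"turn":0,"fingers":94},{"tx":-0.515,"ty":0.07,"tz":0.68,"turn":0,"fingers":94},{"tx":-0.515,"ty":0.07,"tz":0.68,"turn":0,"fingers":94},{"tx":-0.515,"ty":0.07,"tz":0.68,"turn":0,"fingers":94},{"tx":-0.515,"ty":0.07,"tz":0.68,"turn":0,"fingers":94},{"tx":-0.515,"ty":0.07,"tz":0.68,"turn":0,"fingers":94}]' 30; python3 go.py 427.5 -289.7 48 141.4; python3 - <<'E'
from cell import optics
from meas import *
c=optics.camera("side");f=c["frame"][:,:,::-1]
cv2.imwrite("pics/side9c.png",cv2.resize(f[180:340,180:340],None,fx=3.7,fy=3.7,interpolation=cv2.INTER_CUBIC))
E
```

```text
clock: 20.15
eef_pos: [428.3, -288.4, 189.9]
eef_rot: [-1.578, 0.005, 2.473]
wrist_force: [0.7, 0.2, 0.1]
finger_gap: 93.9
clk 20.15 pos [ 428.3 -288.4  189.9] rot [-1.5784  0.005   2.4731] gap 93.9 F [0.7 0.2 0.1] j6 1.57
tx,ty,tz [0.0027 0.7093 0.013 ]
turn 0.0016
```

View pics/side9c.png

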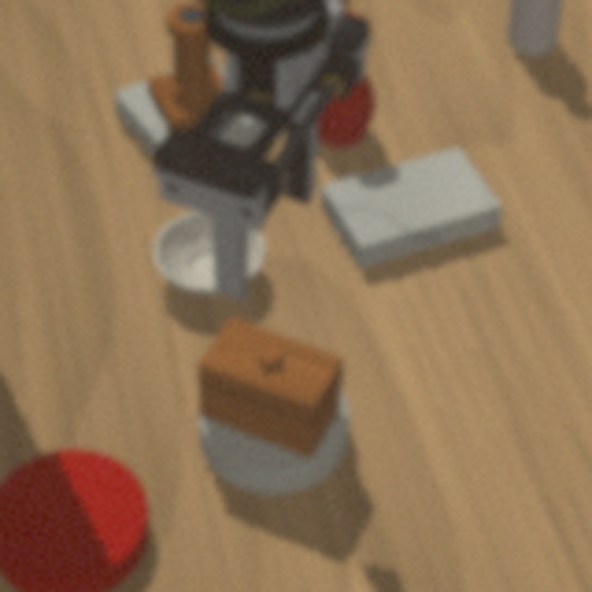

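The fingers straddle the box, whose lid centre is at crop (272,365), and they line up with its narrow sides. Descending.

```bash
python3 -m creep '[{"tx":0.003,"ty":0.15,"tz":0.013,"turn":0.0016,"fingers":94},{"tx":0.003,"ty":0.3,"tz":0.013,"turn":0.0016,"fingers":94},{"tx":0.003,"ty":0.45,"tz":0.013,"turn":0.0016,"fingers":94},{"tx":0.003,"ty":0.57,"tz":0.013,"turn":0.0016,"fingers":94},{"tx":0.003,"ty":0.66,"tz":0.013,"turn":0.0016,"fingers":94},{"tx":0.003,"ty":0.71,"tz":0.013,"turn":0.0016,"fingers":94},{"tx":0.003,"ty":0.71,"tz":0.013,"turn":0.0016,"fingers":94},{"tx":0.003,"ty":0.71,"tz":0.013,"turn":0.0016,"fingers":70},{"tx":0.003,"ty":0.71,"tz":0.013,"turn":0.0016,"fingers":62},{"tx":0.003,"ty":0.71,"tz":0.013,"turn":0.0016,"fingers":56},{"tx":0.003,"ty":0.71,"tz":0.013,"turn":0.0016,"fingers":50},{"tx":0.003,"ty":0.71,"tz":0.013,"turn":0.0016,"fingers":40},{"tx":0.003,"ty":0.71,"tz":0.013,"turn":0.0016,"fingers":40},{"tx":0.003,"ty":0.71,"tz":0.013,"turn":0.0016,"fingers":40},{"tx":0.003,"ty":0.71,"tz":0.013,"turn":0.0016,"fingers":40},{"tx":0.003,"ty":0.71,"tz":0.013,"turn":0.0016,"fingers":40},{"tx":0.003,"ty":0.71,"tz":0.013,"turn":0.0016,"fingers":40}]' 25; python3 go.py; python3 - <<'E'
from cell import optics
from meas import *
c=optics.camera("side");f=c["frame"][:,:,::-1]
cv2.imwrite("pics/side10c.png",cv2.resize(f[180:340,180:340],None,fx=3.7,fy=3.7,interpolation=cv2.INTER_CUBIC))
E
```

```text
clock: 21.9
eef_pos: [427.6, -289.5, 48.3]
eef_rot: [-1.578, 0.006, 2.468]
wrist_force: [-2.0, -0.9, 5.4]
finger_gap: 51.8
clk 21.90 pos [ 427.6 -289.5   48.3] rot [-1.5783  0.0056  2.4685] gap 51.8 F [-2.  -0.9  5.4] j6 1.57
```

View pics/side10c.png

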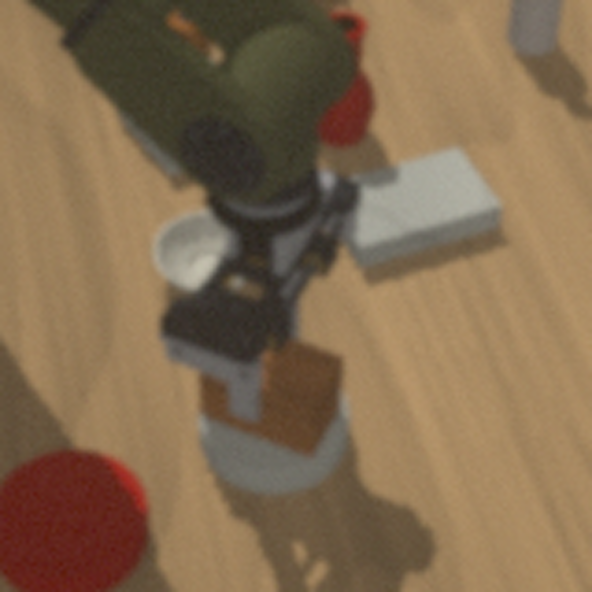

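Gripped at 51.8 mm. Lifting.

```bash
python3 -m creep '[{"tx":0,"ty":-0.005,"tz":0,"turn":0,"fingers":40},{"tx":0,"ty":-0.015,"tz":0,"turn":0,"fingers":40},{"tx":0,"ty":-0.03,"tz":0,"turn":0,"fingers":40},{"tx":0,"ty":-0.06,"tz":0,"turn":0,"fingers":40},{"tx":0,"ty":-0.1,"tz":0,"turn":0,"fingers":40},{"tx":0,"ty":-0.16,"tz":0,"turn":0,"fingers":40},{"tx":0,"ty":-0.24,"tz":0,"turn":0,"fingers":40},{"tx":0,"ty":-0.32,"tz":0,"turn":0,"fingers":40},{"tx":0,"ty":-0.39,"tz":0,"turn":0,"fingers":40},{"tx":0,"ty":-0.44,"tz":0,"turn":0,"fingers":40},{"tx":0,"ty":-0.45,"tz":0,"turn":0,"fingers":40},{"tx":0,"ty":-0.45,"tz":0,"turn":0,"fingers":40}]' 40; python3 go.py 592.9 -93.7 138 189.3; python3 - <<'E'
from cell import optics
from meas import *
c=optics.camera("side");f=c["frame"][:,:,::-1]
cv2.imwrite("pics/side11c.png",cv2.resize(f[180:340,180:340],None,fx=3.7,fy=3.7,interpolation=cv2.INTER_CUBIC))
E
```

```text
clock: 23.15
eef_pos: [426.8, -289.6, 138.4]
eef_rot: [-1.578, 0.006, 2.468]
wrist_force: [-0.2, 0.2, -2.8]
finger_gap: 51.7
clk 23.15 pos [ 426.8 -289.6  138.4] rot [-1.5783  0.0059  2.4685] gap 51.7 F [-0.2  0.2 -2.8] j6 1.57
tx,ty,tz [-0.0386  0.012  -1.2837]
turn -0.2659
```

View pics/side11c.png

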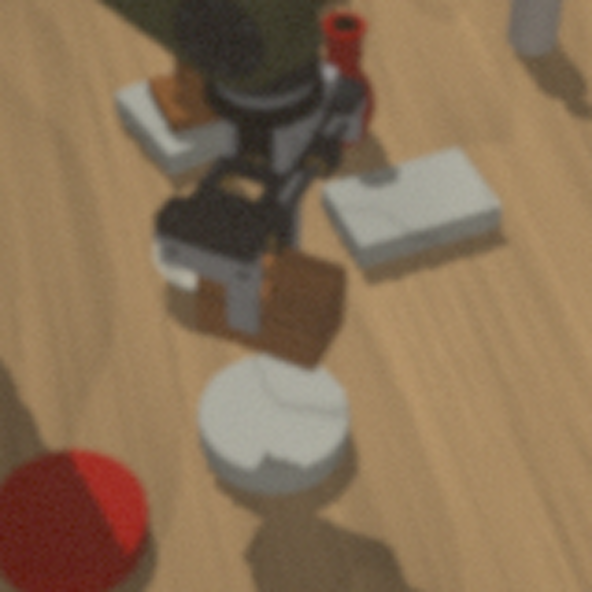

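```bash
python3 -m creep '[{"tx":0,"ty":0,"tz":-0.04,"turn":-0.01,"fingers":40},{"tx":0,"ty":0,"tz":-0.12,"turn":-0.03,"fingers":40},{"tx":0,"ty":0,"tz":-0.22,"turn":-0.06,"fingers":40},{"tx":-0.01,"ty":0,"tz":-0.32,"turn":-0.09,"fingers":40},{"tx":-0.01,"ty":0,"tz":-0.42,"turn":-0.12,"fingers":40},{"tx":-0.02,"ty":0,"tz":-0.52,"turn":-0.15,"fingers":40},{"tx":-0.02,"ty":0,"tz":-0.62,"turn":-0.18,"fingers":40},{"tx":-0.02,"ty":0,"tz":-0.72,"turn":-0.21,"fingers":40},{"tx":-0.03,"ty":0,"tz":-0.82,"turn":-0.235,"fingers":40},{"tx":-0.03,"ty":0,"tz":-0.91,"turn":-0.255,"fingers":40},{"tx":-0.03,"ty":0,"tz":-0.96,"turn":-0.264,"fingers":40},{"tx":-0.03,"ty":0,"tz":-0.98,"turn":-0.266,"fingers":40},{"tx":-0.03,"ty":0,"tz":-0.98,"turn":-0.266,"fingers":40},{"tx":-0.03,"ty":0,"tz":-0.98,"turn":-0.266,"fingers":40}]' 40; python3 go.py 592.9 -93.7 110 189.3; python3 - <<'E'
from cell import optics
from meas import *
c=optics.camera("side");f=c["frame"][:,:,::-1]
cv2.imwrite("pics/side12c.png",cv2.resize(f[180:340,180:340],None,fx=3.7,fy=3.7,interpolation=cv2.INTER_CUBIC))
E
```

```text
clock: 24.6
eef_pos: [553.2, -140.4, 139.3]
eef_rot: [-1.572, 0.009, -2.98]
wrist_force: [1.2, -0.1, -1.6]
finger_gap: 52.0
clk 24.60 pos [ 553.2 -140.4  139.3] rot [-1.5721  0.0086 -2.9802] gap 52.0 F [ 1.2 -0.1 -1.6] j6 1.09
tx,ty,tz [-0.2323  0.1489 -0.1985]
turn -0.0003
```

View pics/side12c.png

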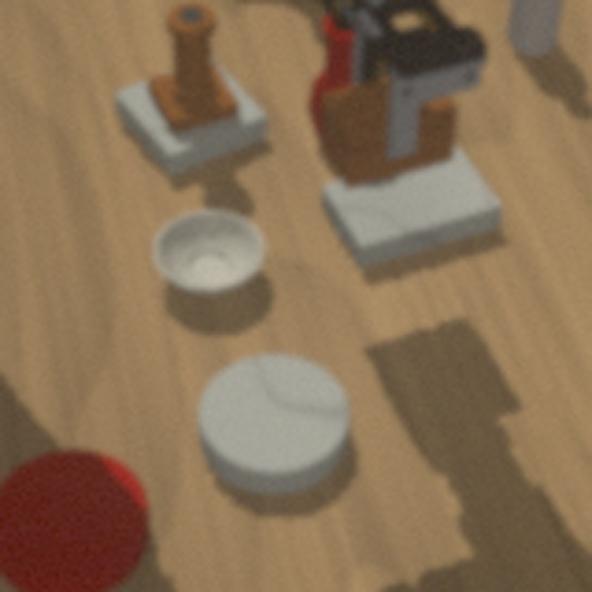

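```bash
python3 -m creep '[{"tx":-0.02,"ty":0.01,"tz":-0.02,"turn":0,"fingers":40},{"tx":-0.07,"ty":0.04,"tz":-0.06,"turn":0,"fingers":40},{"tx":-0.13,"ty":0.08,"tz":-0.11,"turn":0,"fingers":40},{"tx":-0.19,"ty":0.11,"tz":-0.16,"turn":0,"fingers":40},{"tx":-0.22,"ty":0.14,"tz":-0.19,"turn":0,"fingers":40},{"tx":-0.232,"ty":0.149,"tz":-0.198,"turn":0,"fingers":40},{"tx":-0.232,"ty":0.149,"tz":-0.198,"turn":0,"fingers":40},{"tx":-0.232,"ty":0.149,"tz":-0.198,"turn":0,"fingers":40}]' 40; python3 go.py 592.9 -93.7 49 189.3;  python3 - <<'E'
from cell import optics
from meas import *
c=optics.camera("side");f=c["frame"][:,:,::-1]
cv2.imwrite("pics/side13c.png",cv2.resize(f[160:280,220:340],None,fx=4.9,fy=4.9,interpolation=cv2.INTER_CUBIC))
c=optics.camera("top");f=c["frame"][:,:,::-1]
cv2.imwrite("pics/top13c.png",cv2.resize(f[120:240,220:400],None,fx=4.4,fy=4.4,interpolation=cv2.INTER_CUBIC))
E
```

```text
clock: 25.45
eef_pos: [592.8, -94.1, 110.2]
eef_rot: [-1.572, 0.009, -2.98]
wrist_force: [-0.7, 0.1, -1.7]
finger_gap: 52.1
clk 25.45 pos [592.8 -94.1 110.2] rot [-1.5719  0.0089 -2.9805] gap 52.1 F [-0.7  0.1 -1.7] j6 1.19
tx,ty,tz [ 0.0021  0.3061 -0.0018]
turn -0.0004
```

View pics/side13c.png

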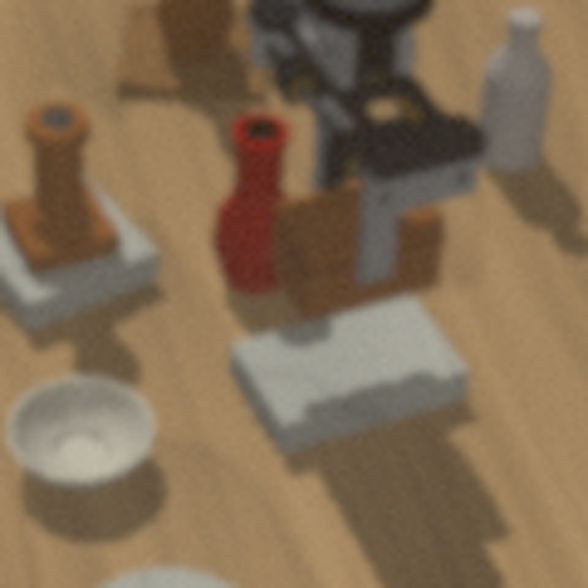

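View pics/top13c.png

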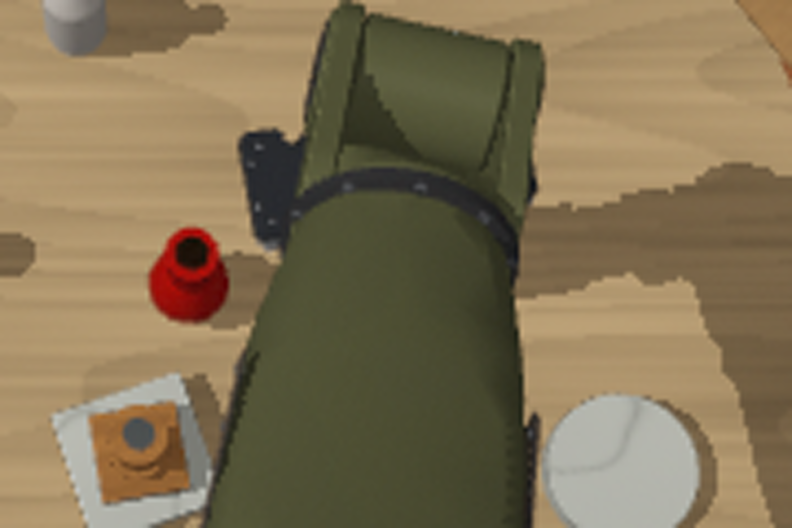

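The box is over the oblong plinth and aligned with it, the gripper is clear of the red vase, and the round plinth is free. Lowering.

```bash
python3 -m creep '[{"tx":0.002,"ty":0.05,"tz":-0.002,"turn":0,"fingers":40},{"tx":0.002,"ty":0.12,"tz":-0.002,"turn":0,"fingers":40},{"tx":0.002,"ty":0.19,"tz":-0.002,"turn":0,"fingers":40},{"tx":0.002,"ty":0.25,"tz":-0.002,"turn":0,"fingers":40},{"tx":0.002,"ty":0.28,"tz":-0.002,"turn":0,"fingers":40},{"tx":0.002,"ty":0.29,"tz":-0.002,"turn":0,"fingers":40},{"tx":0.002,"ty":0.296,"tz":-0.002,"turn":0,"fingers":40},{"tx":0.002,"ty":0.301,"tz":-0.002,"turn":0,"fingers":40},{"tx":0.002,"ty":0.304,"tz":-0.002,"turn":0,"fingers":40},{"tx":0.002,"ty":0.306,"tz":-0.002,"turn":0,"fingers":40},{"tx":0.002,"ty":0.306,"tz":-0.002,"turn":0,"fingers":40}]' 40; python3 go.py
```

```text
clock: 26.65
eef_pos: [593.0, -93.9, 49.4]
eef_rot: [-1.572, 0.01, -2.981]
wrist_force: [0.1, -0.8, -1.1]
finger_gap: 51.9
clk 26.65 pos [593.  -93.9  49.4] rot [-1.5716  0.0095 -2.9809] gap 51.9 F [ 0.1 -0.8 -1.1] j6 1.19
```

```bash
python3 -m creep '[{"tx":0,"ty":0.003,"tz":0,"turn":0,"fingers":40},{"tx":0,"ty":0.005,"tz":0,"turn":0,"fingers":40},{"tx":0,"ty":0.006,"tz":0,"turn":0,"fingers":40},{"tx":0,"ty":0.006,"tz":0,"turn":0,"fingers":40}]' 40; python3 go.py
```

```text
clock: 27.05
eef_pos: [593.1, -93.9, 48.4]
eef_rot: [-1.572, 0.01, -2.981]
wrist_force: [-0.6, 0.7, 0.6]
finger_gap: 51.9
clk 27.05 pos [593.1 -93.9  48.4] rot [-1.5716  0.0098 -2.9808] gap 51.9 F [-0.6  0.7  0.6] j6 1.19
```

```bash
python3 -m creep '[{"tx":0,"ty":0.003,"tz":0,"turn":0,"fingers":51},{"tx":0,"ty":0.003,"tz":0,"turn":0,"fingers":58},{"tx":0,"ty":0.003,"tz":0,"turn":0,"fingers":70},{"tx":0,"ty":0.003,"tz":0,"turn":0,"fingers":90},{"tx":0,"ty":0,"tz":0,"turn":0,"fingers":90},{"tx":0,"ty":0,"tz":0,"turn":0,"fingers":90},{"tx":0,"ty":-0.1,"tz":0,"turn":0,"fingers":90},{"tx":0,"ty":-0.3,"tz":0,"turn":0,"fingers":90},{"tx":0,"ty":-0.5,"tz":0,"turn":0,"fingers":90},{"tx":0,"ty":-0.7,"tz":0,"turn":0,"fingers":90},{"tx":0,"ty":-0.8,"tz":0,"turn":0,"fingers":90},{"tx":0,"ty":-0.8,"tz":0,"turn":0,"fingers":90}]' 40; python3 go.py 588 90 205 180
```

```text
clock: 28.25
eef_pos: [592.6, -94.5, 211.8]
eef_rot: [-1.569, 0.015, -2.981]
wrist_force: [-0.0, -0.8, -0.5]
finger_gap: 90.2
clk 28.25 pos [592.6 -94.5 211.8] rot [-1.5695  0.0149 -2.9808] gap 90.2 F [-0.  -0.8 -0.5] j6 1.19
tx,ty,tz [-0.1244  0.0345 -0.9142]
turn 0.0512
```

```bash
python3 -m creep '[{"tx":-0.124,"ty":0.03,"tz":-0.914,"turn":0.051,"fingers":94},{"tx":-0.124,"ty":0.03,"tz":-0.914,"turn":0.051,"fingers":94},{"tx":-0.124,"ty":0.03,"tz":-0.914,"turn":0.051,"fingers":94},{"tx":-0.124,"ty":0.03,"tz":-0.914,"turn":0.051,"fingers":94},{"tx":-0.124,"ty":0.03,"tz":-0.914,"turn":0.051,"fingers":94},{"tx":-0.124,"ty":0.03,"tz":-0.914,"turn":0.051,"fingers":94}]' 40; python3 go.py 585 275 205 180; python3 - <<'E'
from cell import optics
from meas import *
c=optics.camera("top");W=world(c)
T["foot2"]=((437,61),60,36,48,41,"r");T["cup2"]=((437,61),60,113,133,123,"c");T["vaset2"]=((585,275),60,118,140,130,"c")
T["box2"]=((593,-94),100,72,86,81,"r");T["knob2"]=((593,-94),60,85.5,95,89,"c")
for k in ["sq","foot2","cup2","obl","box2","knob2","red","vaset2","cork","rnd","dish","glue"]: print(k,blob(c,W,*T[k]))
cv2.imwrite("pics/top14.png",c["frame"][:,:,::-1])
E
```

```text
clock: 28.85
eef_pos: [587.5, 90.4, 204.5]
eef_rot: [-1.572, 0.013, -3.14]
wrist_force: [0.4, -0.9, -0.5]
finger_gap: 94.4
clk 28.85 pos [587.5  90.4 204.5] rot [-1.5716  0.0131 -3.1395] gap 94.4 F [ 0.4 -0.9 -0.5] j6 1.66
tx,ty,tz [ 0.0104 -0.0018 -0.9233]
turn 0.0007
sq None
foot2 None
cup2 None
obl (array([593.5, -93.7]), array([130.3,  80.2]), 9.3, np.int32(379))
box2 (array([594. , -91.3]), array([90.5, 52.9]), 8.7, np.int32(448))
knob2 (array([592.8, -91.4]), 16.0, np.int32(18))
red (array([563.2,   6.2]), 6.2, np.int32(3))
vaset2 (array([584.8, 275.3]), 38.1, np.int32(122))
cork (array([584.4, 274.8]), array([109.9, 109.6]), 72.2, np.int32(664))
rnd (array([ 430.6, -289.6]), 110.4, np.int32(933))
dish (array([ 417.4, -121.1]), 88.3, np.int32(274))
glue (array([781.6, 110.2]), 16.0, np.int32(12))
```

View pics/top14.png

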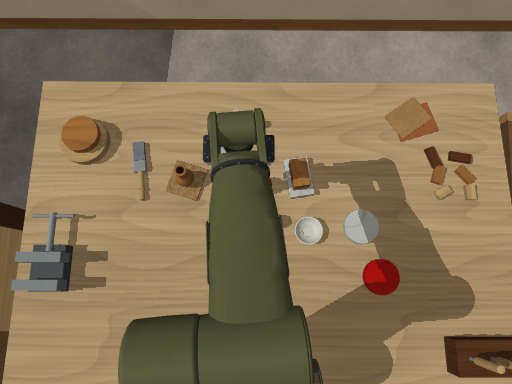

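The box stands on the oblong plinth at (300,175), 2.4 mm off centre and 0.6° off in angle. The vase waits at (184,175). Fetching it.

```bash
python3 -m creep '[{"tx":0.01,"ty":0,"tz":-0.923,"turn":0.001,"fingers":94},{"tx":0.01,"ty":0,"tz":-0.923,"turn":0.001,"fingers":94},{"tx":0.01,"ty":0,"tz":-0.923,"turn":0.001,"fingers":94},{"tx":0.01,"ty":0,"tz":-0.923,"turn":0.001,"fingers":94},{"tx":0.01,"ty":0,"tz":-0.923,"turn":0.001,"fingers":94},{"tx":0.01,"ty":0,"tz":-0.923,"turn":0.001,"fingers":94}]' 40; python3 go.py 585.2 275 78 180
```

```text
clock: 29.5
eef_pos: [585.8, 273.1, 204.1]
eef_rot: [-1.571, 0.013, 3.139]
wrist_force: [-0.2, 0.3, -0.4]
finger_gap: 93.8
clk 29.50 pos [585.8 273.1 204.1] rot [-1.571   0.0126  3.1387] gap 93.8 F [-0.2  0.3 -0.4] j6 1.96
tx,ty,tz [ 0.011   0.6306 -0.0094]
turn -0.0009
```

```bash
python3 -m creep '[{"tx":0,"ty":0.12,"tz":-0.009,"turn":-0.001,"fingers":94},{"tx":0.005,"ty":0.27,"tz":-0.009,"turn":-0.001,"fingers":94},{"tx":0.01,"ty":0.42,"tz":-0.009,"turn":-0.001,"fingers":94},{"tx":0.011,"ty":0.54,"tz":-0.009,"turn":-0.001,"fingers":94},{"tx":0.011,"ty":0.61,"tz":-0.009,"turn":-0.001,"fingers":94},{"tx":0.011,"ty":0.63,"tz":-0.009,"turn":-0.001,"fingers":94},{"tx":0.011,"ty":0.63,"tz":-0.009,"turn":-0.001,"fingers":70},{"tx":0.011,"ty":0.63,"tz":-0.009,"turn":-0.001,"fingers":55},{"tx":0.011,"ty":0.63,"tz":-0.009,"turn":-0.001,"fingers":45},{"tx":0.011,"ty":0.63,"tz":-0.009,"turn":-0.001,"fingers":40},{"tx":0.011,"ty":0.63,"tz":-0.009,"turn":-0.001,"fingers":36},{"tx":0.011,"ty":0.63,"tz":-0.009,"turn":-0.001,"fingers":20},{"tx":0.011,"ty":0.63,"tz":-0.009,"turn":-0.001,"fingers":20},{"tx":0.011,"ty":0.63,"tz":-0.009,"turn":-0.001,"fingers":20},{"tx":0.011,"ty":0.63,"tz":-0.009,"turn":-0.001,"fingers":20},{"tx":0.011,"ty":0.63,"tz":-0.009,"turn":-0.001,"fingers":20},{"tx":0.011,"ty":0.63,"tz":-0.009,"turn":-0.001,"fingers":20}]' 25; python3 go.py
```

```text
clock: 31.2
eef_pos: [585.2, 274.9, 78.2]
eef_rot: [-1.571, 0.013, -3.141]
wrist_force: [0.2, -0.4, 0.3]
finger_gap: 36.0
clk 31.20 pos [585.2 274.9  78.2] rot [-1.571   0.0127 -3.1414] gap 36.0 F [ 0.2 -0.4  0.3] j6 1.96
```

```bash
python3 -m creep '[{"tx":0,"ty":0,"tz":0,"turn":0,"fingers":20},{"tx":0,"ty":0,"tz":0,"turn":0,"fingers":20},{"tx":0,"ty":-0.01,"tz":0,"turn":0,"fingers":20},{"tx":0,"ty":-0.02,"tz":0,"turn":0,"fingers":20},{"tx":0,"ty":-0.04,"tz":0,"turn":0,"fingers":20},{"tx":0,"ty":-0.07,"tz":0,"turn":0,"fingers":20},{"tx":0,"ty":-0.1,"tz":0,"turn":0,"fingers":20},{"tx":0,"ty":-0.1,"tz":0,"turn":0,"fingers":20}]' 30; python3 go.py;  python3 - <<'E'
from cell import optics
from meas import *
f=optics.camera("side")["frame"][:,:,::-1]
cv2.imwrite("pics/side15c.png",cv2.resize(f[90:190,210:310],None,fx=6,fy=6,interpolation=cv2.INTER_CUBIC))
E
```

```text
clock: 32.0
eef_pos: [585.4, 275.1, 99.5]
eef_rot: [-1.572, 0.014, -3.141]
wrist_force: [-0.3, 0.4, -1.7]
finger_gap: 35.4
clk 32.00 pos [585.4 275.1  99.5] rot [-1.5717  0.0143 -3.1414] gap 35.4 F [-0.3  0.4 -1.7] j6 1.96
```

View pics/side15c.png

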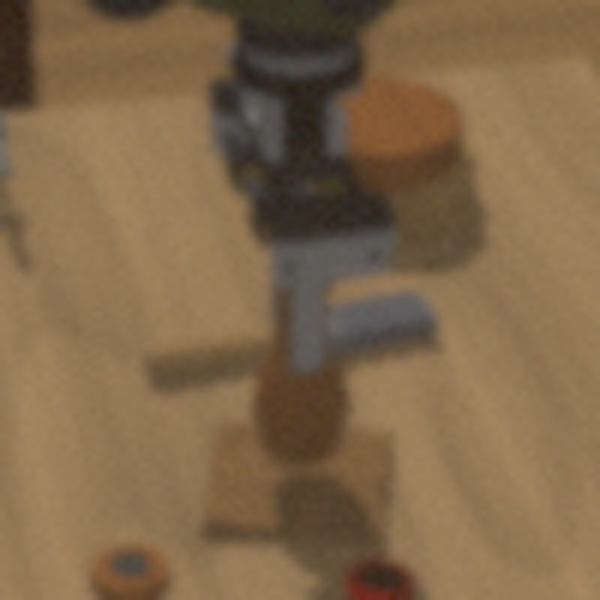

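The vase is held and upright. I raise it well above the candlestick and the red vase, then travel.

```bash
python3 -m creep '[{"tx":0,"ty":-0.05,"tz":0,"turn":0,"fingers":20},{"tx":0,"ty":-0.13,"tz":0,"turn":0,"fingers":20},{"tx":0,"ty":-0.23,"tz":0,"turn":0,"fingers":20},{"tx":0,"ty":-0.33,"tz":0,"turn":0,"fingers":20},{"tx":0,"ty":-0.43,"tz":0,"turn":0,"fingers":20},{"tx":0.01,"ty":-0.52,"tz":0.04,"turn":0,"fingers":20},{"tx":0.03,"ty":-0.58,"tz":0.12,"turn":0,"fingers":20},{"tx":0.06,"ty":-0.6,"tz":0.22,"turn":0,"fingers":20},{"tx":0.09,"ty":-0.6,"tz":0.33,"turn":0,"fingers":20},{"tx":0.12,"ty":-0.6,"tz":0.44,"turn":0,"fingers":20},{"tx":0.15,"ty":-0.6,"tz":0.55,"turn":0,"fingers":20},{"tx":0.18,"ty":-0.6,"tz":0.66,"turn":0,"fingers":20},{"tx":0.21,"ty":-0.6,"tz":0.77,"turn":0,"fingers":20},{"tx":0.235,"ty":-0.6,"tz":0.86,"turn":0,"fingers":20},{"tx":0.25,"ty":-0.6,"tz":0.92,"turn":0,"fingers":20},{"tx":0.257,"ty":-0.6,"tz":0.94,"turn":0,"fingers":20},{"tx":0.257,"ty":-0.6,"tz":0.94,"turn":0,"fingers":20}]' 30; python3 go.py 430.7 -289.6 215 180
```

```text
clock: 33.75
eef_pos: [532.2, 86.7, 218.5]
eef_rot: [-1.571, 0.014, 3.141]
wrist_force: [-0.3, 0.5, -1.4]
finger_gap: 35.7
clk 33.75 pos [532.2  86.7 218.5] rot [-1.5715  0.0141  3.1413] gap 35.7 F [-0.3  0.5 -1.4] j6 1.67
tx,ty,tz [0.5071 0.0088 1.8819]
turn -0.0001
```

```bash
python3 -m creep '[{"tx":0.01,"ty":0,"tz":0.04,"turn":0,"fingers":20},{"tx":0.03,"ty":0,"tz":0.12,"turn":0,"fingers":20},{"tx":0.06,"ty":0,"tz":0.22,"turn":0,"fingers":20},{"tx":0.09,"ty":0,"tz":0.33,"turn":0,"fingers":20},{"tx":0.12,"ty":0,"tz":0.44,"turn":0,"fingers":20},{"tx":0.15,"ty":0,"tz":0.55,"turn":0,"fingers":20},{"tx":0.18,"ty":0,"tz":0.66,"turn":0,"fingers":20},{"tx":0.21,"ty":0,"tz":0.77,"turn":0,"fingers":20},{"tx":0.235,"ty":0,"tz":0.86,"turn":0,"fingers":20},{"tx":0.25,"ty":0,"tz":0.92,"turn":0,"fingers":20},{"tx":0.255,"ty":0,"tz":0.94,"turn":0,"fingers":20},{"tx":0.255,"ty":0,"tz":0.94,"turn":0,"fingers":20}]' 30; python3 go.py 430.7 -289.6 215 180
```

```text
clock: 34.95
eef_pos: [481.0, -101.5, 217.6]
eef_rot: [-1.572, 0.014, 3.141]
wrist_force: [0.7, -1.8, -2.1]
finger_gap: 35.6
clk 34.95 pos [ 481.  -101.5  217.6] rot [-1.5716  0.0141  3.1406] gap 35.6 F [ 0.7 -1.8 -2.1] j6 1.29
tx,ty,tz [0.251  0.0087 0.9406]
turn -0.0003
```

```bash
python3 -m creep '[{"tx":0.01,"ty":0,"tz":0.04,"turn":0,"fingers":20},{"tx":0.03,"ty":0,"tz":0.12,"turn":0,"fingers":20},{"tx":0.06,"ty":0,"tz":0.22,"turn":0,"fingers":20},{"tx":0.09,"ty":0,"tz":0.33,"turn":0,"fingers":20},{"tx":0.12,"ty":0,"tz":0.44,"turn":0,"fingers":20},{"tx":0.15,"ty":0,"tz":0.55,"turn":0,"fingers":20},{"tx":0.18,"ty":0,"tz":0.66,"turn":0,"fingers":20},{"tx":0.21,"ty":0,"tz":0.77,"turn":0,"fingers":20},{"tx":0.235,"ty":0,"tz":0.86,"turn":0,"fingers":20},{"tx":0.247,"ty":0,"tz":0.92,"turn":0,"fingers":20},{"tx":0.251,"ty":0,"tz":0.94,"turn":0,"fingers":20},{"tx":0.251,"ty":0,"tz":0.94,"turn":0,"fingers":20}]' 30; python3 go.py 430.7 -289.6 94 180
```

```text
clock: 36.15
eef_pos: [430.8, -289.4, 216.6]
eef_rot: [-1.572, 0.014, 3.141]
wrist_force: [-0.1, -1.0, -3.1]
finger_gap: 35.4
clk 36.15 pos [ 430.8 -289.4  216.6] rot [-1.5718  0.014   3.1405] gap 35.4 F [-0.1 -1.  -3.1] j6 0.90
tx,ty,tz [0.0089 0.613  0.0015]
turn -0.0003
```

```bash
python3 go.py 430.7 -289.6 94 180;  python3 - <<'E'
from cell import optics
from meas import *
f=optics.camera("side")["frame"][:,:,::-1]
cv2.imwrite("pics/side16c.png",cv2.resize(f[160:320,180:340],None,fx=3.7,fy=3.7,interpolation=cv2.INTER_CUBIC))
E
```

```text
clk 36.15 pos [ 430.8 -289.4  216.6] rot [-1.5718  0.014   3.1405] gap 35.4 F [-0.1 -1.  -3.1] j6 0.90
tx,ty,tz [0.0089 0.613  0.0015]
turn -0.0003
```

View pics/side16c.png

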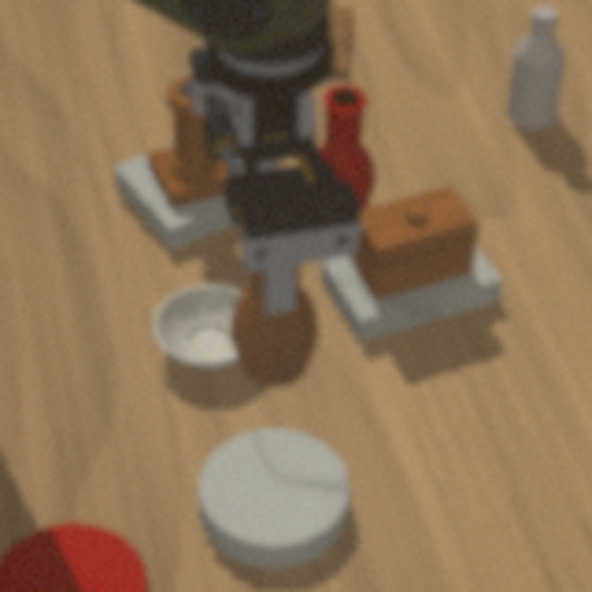

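The vase hangs upright above the round plinth, whose centre is at crop (273,490). The box and candlestick are in place. Lowering.

```bash
python3 -m creep '[{"tx":0.001,"ty":0.05,"tz":0.001,"turn":0,"fingers":20},{"tx":0.002,"ty":0.14,"tz":0.001,"turn":0,"fingers":20},{"tx":0.003,"ty":0.24,"tz":0.001,"turn":0,"fingers":20},{"tx":0.005,"ty":0.34,"tz":0.001,"turn":0,"fingers":20},{"tx":0.006,"ty":0.43,"tz":0.001,"turn":0,"fingers":20},{"tx":0.008,"ty":0.51,"tz":0.001,"turn":0,"fingers":20},{"tx":0.009,"ty":0.565,"tz":0.001,"turn":0,"fingers":20},{"tx":0.009,"ty":0.59,"tz":0.001,"turn":0,"fingers":20},{"tx":0.009,"ty":0.6,"tz":0.001,"turn":0,"fingers":20},{"tx":0.009,"ty":0.606,"tz":0.001,"turn":0,"fingers":20},{"tx":0.009,"ty":0.611,"tz":0.001,"turn":0,"fingers":20},{"tx":0.009,"ty":0.611,"tz":0.001,"turn":0,"fingers":20},{"tx":0.009,"ty":0.611,"tz":0.001,"turn":0,"fingers":20}]' 30; python3 go.py
```

```text
clock: 37.5
eef_pos: [430.9, -289.2, 94.8]
eef_rot: [-1.571, 0.015, 3.141]
wrist_force: [1.0, -0.4, -2.9]
finger_gap: 35.4
clk 37.50 pos [ 430.9 -289.2   94.8] rot [-1.5715  0.0145  3.1409] gap 35.4 F [ 1.  -0.4 -2.9] j6 0.90
```

```bash
python3 -m creep '[{"tx":0,"ty":0.003,"tz":0.002,"turn":0,"fingers":20},{"tx":0,"ty":0.005,"tz":0.002,"turn":0,"fingers":20},{"tx":0,"ty":0.006,"tz":0.002,"turn":0,"fingers":20},{"tx":0,"ty":0.007,"tz":0.002,"turn":0,"fingers":20},{"tx":0,"ty":0.007,"tz":0.002,"turn":0,"fingers":20}]' 30; python3 go.py
```

```text
clock: 38.0
eef_pos: [430.9, -289.6, 93.3]
eef_rot: [-1.571, 0.014, 3.141]
wrist_force: [0.2, 0.5, -2.9]
finger_gap: 35.6
clk 38.00 pos [ 430.9 -289.6   93.3] rot [-1.5715  0.0145  3.1408] gap 35.6 F [ 0.2  0.5 -2.9] j6 0.90
```

Not in contact yet, so I go lower in small steps.

```bash
python3 -m creep '[{"tx":0,"ty":0.003,"tz":0,"turn":0,"fingers":20},{"tx":0,"ty":0.005,"tz":0,"turn":0,"fingers":20},{"tx":0,"ty":0.005,"tz":0,"turn":0,"fingers":20}]' 30; python3 go.py
```

```text
clock: 38.3
eef_pos: [431.4, -289.8, 93.1]
eef_rot: [-1.571, 0.016, 3.141]
wrist_force: [-1.2, 1.9, 6.1]
finger_gap: 35.9
clk 38.30 pos [ 431.4 -289.8   93.1] rot [-1.5708  0.0156  3.1409] gap 35.9 F [-1.2  1.9  6.1] j6 0.90
```

Seated with 6 N upward. Releasing.

```bash
python3 -m creep '[{"tx":0,"ty":0,"tz":0,"turn":0,"fingers":36},{"tx":0,"ty":0,"tz":0,"turn":0,"fingers":45},{"tx":0,"ty":0,"tz":0,"turn":0,"fingers":70},{"tx":0,"ty":0,"tz":0,"turn":0,"fingers":94},{"tx":0,"ty":0,"tz":0,"turn":0,"fingers":94},{"tx":0,"ty":0,"tz":0,"turn":0,"fingers":94},{"tx":0,"ty":0,"tz":0,"turn":0,"fingers":94},{"tx":0,"ty":-0.1,"tz":0,"turn":0,"fingers":94},{"tx":0,"ty":-0.3,"tz":0,"turn":0,"fingers":94},{"tx":0,"ty":-0.5,"tz":0,"turn":0,"fingers":94},{"tx":0,"ty":-0.7,"tz":0,"turn":0,"fingers":94},{"tx":0,"ty":-0.8,"tz":0,"turn":0,"fingers":94},{"tx":0,"ty":-0.8,"tz":0,"turn":0,"fingers":94}]' 30; python3 go.py 320 -430 260 180
```

```text
clock: 39.6
eef_pos: [429.5, -290.4, 256.0]
eef_rot: [-1.568, 0.02, 3.141]
wrist_force: [0.5, 0.3, -0.2]
finger_gap: 93.8
clk 39.60 pos [ 429.5 -290.4  256. ] rot [-1.5675  0.0196  3.141 ] gap 93.8 F [ 0.5  0.3 -0.2] j6 0.90
tx,ty,tz [ 0.5466 -0.0286  0.6986]
turn -0.0002
```

Moving the arm aside for a clear look.

```bash
python3 -m creep '[{"tx":0.6,"ty":0,"tz":0.9,"turn":0,"fingers":94},{"tx":0.6,"ty":0,"tz":0.9,"turn":0,"fingers":94},{"tx":0.6,"ty":0,"tz":0.9,"turn":0,"fingers":94},{"tx":0.6,"ty":0,"tz":0.9,"turn":0,"fingers":94},{"tx":0.6,"ty":0,"tz":0.9,"turn":0,"fingers":94},{"tx":0.6,"ty":0,"tz":0.9,"turn":0,"fingers":94},{"tx":0.6,"ty":0,"tz":0.9,"turn":0,"fingers":94},{"tx":0.6,"ty":0,"tz":0.9,"turn":0,"fingers":94}]'; python3 - <<'E'
from cell import optics
from meas import *
c=optics.camera("top");W=world(c)
T.update(foot2=((437,61),60,36,48,41,"r"),cup2=((437,61),60,113,133,123,"c"),box2=((593,-94),100,72,86,81,"r"),knob2=((593,-94),60,85.5,95,89,"c"),vase3=((430,-290),60,135,155,145,"c"))
for k in ["rnd","vase3","sq","foot2","cup2","obl","box2","knob2","cork","red","dish","glue"]: print(k,blob(c,W,*T[k]))
cv2.imwrite("pics/top17.png",c["frame"][:,:,::-1])
cv2.imwrite("pics/side17.png",optics.camera("side")["frame"][:,:,::-1])
a=cv2.imread("pics/top0.png")[130:210,125:155].astype(int);b=c["frame"][130:210,125:155,::-1].astype(int)
print("brush diff",np.abs(a-b).max(2).mean())
E
```

```text
clock: 40.4
eef_pos: [310.3, -469.2, 253.9]
eef_rot: [-1.568, 0.02, -3.141]
wrist_force: [0.4, 0.1, 0.5]
finger_gap: 94.1
rnd (array([ 430.2, -289.2]), 111.1, np.int32(574))
vase3 (array([ 431.9, -288.2]), 37.4, np.int32(133))
sq (array([437.2,  61.1]), array([99.8, 99.4]), 19.1, np.int32(562))
foot2 (array([439.4,  59.8]), array([64. , 63.4]), 10.0, np.int32(210))
cup2 (array([439.4,  60. ]), 41.1, np.int32(153))
obl (array([593.3, -93.6]), array([130.3,  80.9]), 9.1, np.int32(383))
box2 (array([593.6, -91.6]), array([91.2, 52.4]), 8.7, np.int32(452))
knob2 (array([594.5, -91. ]), 15.8, np.int32(19))
cork (array([585.2, 276.4]), array([117.5, 113.1]), -17.5, np.int32(951))
red (array([565.3,  24. ]), 37.6, np.int32(122))
dish (array([ 417.4, -121.1]), 88.3, np.int32(274))
glue (array([773.2, 108.6]), 27.6, np.int32(52))
brush diff 1.4645833333333333
```

View pics/top17.png

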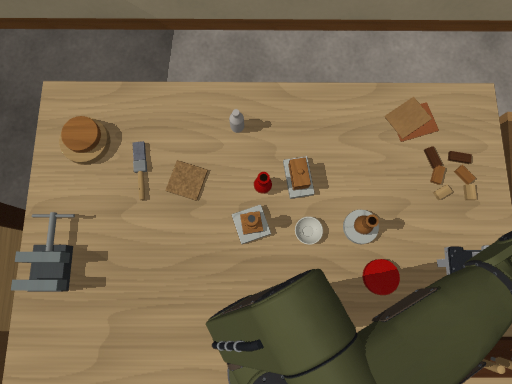

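View pics/side17.png

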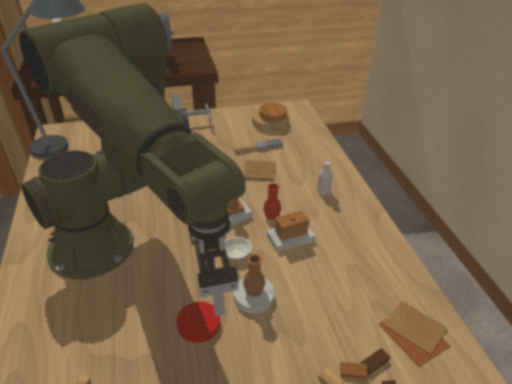

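The vase (365,224), candlestick (251,221) and box (300,175) stand on their own plinths. The cork board (187,180) is empty, and the bystanders are where they were. Let the arm settle, then hand in.

```bash
python3 -m creep '[{"tx":0,"ty":0,"tz":0,"turn":0,"fingers":94},{"tx":0,"ty":0,"tz":0,"turn":0,"fingers":94},{"tx":0,"ty":0,"tz":0,"turn":0,"fingers":94}]'; python3 -c "
from cell import manip
print(manip.sign_off())"
```

```text
clock: 40.8
eef_pos: [310.5, -469.2, 254.3]
eef_rot: [-1.567, 0.02, -3.14]
wrist_force: [-0.4, 0.3, 0.0]
finger_gap: 93.9
the job is handed in; nothing more can be done
None
```

I parked the vase on the cork board, then moved the candlestick to the square plinth, the box to the oblong one and the vase to the round one. The job is handed in at about 41 s of the 112 s allowed; the hand-in gives no verdict.

**Final check from the top camera:**

| Piece | Plinth | Off centre | Angle off |
|---|---|---|---|
| Vase | Round | about 2 mm | – |
| Candlestick | Square | about 2.5 mm | not required |
| Box | Oblong | about 2 mm | 0.4° |

- **Upright and let go:** all three stand upright, and the gripper is well clear of everything.
- **Cork board and bystanders:** the cork board is empty. The dish, glue bottle and red vase measured as at the start. The brush looks unmoved in a picture comparison.

**What disagreed:**
- **Grip readings:** the fingers stopped at 36 mm on the vase and 41 mm on the candlestick, not the 32 mm of the neck and stem. They probably held the rim and the cup; both grips were firm.
- **Side camera:** its positions were up to about 13 mm off the top camera's, probably because its outlines take in the vertical sides. I used the top camera for all positions.

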